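# Get the bottom loaf tin out of the stack and restack the rest

### The arm

A 6-joint arm with a two-finger parallel gripper is mounted at the origin on the work surface. World frame = base frame: x ahead of the robot, y to its left, z up, the work surface at z = 0. Lengths are in m, angles in rad, forces in N, time in s.
With the tool pointing down it reaches from about 0.3 to 0.775 m from the base axis. Payload 14.6 kg.
Tool frame: the origin (TCP) lies midway between the tips of the shut fingers; the grasp point (between the pads) lies 19 mm behind it; z points along the fingers, y is the line along which they close (so a half turn about z gives the same grasp; the last joint's range is limited). The gripper opens to 85 mm and grips with 20 to 120 N. Pads are 22 mm wide; open, the fingers measure 114 mm over their backs; the gripper's body (76 mm by 85 mm) begins 54 mm behind the grasp point. The pads swing forward as they close: fully open they stand 13 mm farther back than shut.
Start: joints at [-1.392, 0.3, 1.521, -0, 1.321, -0.067], TCP at [0.134, -0.533, 0.231] pointing down, gripper open.
Joint ranges: [-3.03, 3.03], [-0.79, 2.21], [0.23, 2.52], [-1.04, 4.18], [0, 3.07], [-2.55, 2.55]. Speed limits (rad/s): [2.22, 2.22, 2.57, 3.14, 3.14, 3.14].

### API

Orientations are given as a unit quaternion [w, x, y, z].
In Python, from bench import manip gives the robot as it stands. The module is installed in compiled form; this text tells all that it offers.
- The arm moves only by the tool play_rows, never from a script. Its argument "plan" is a list of rows, each an object of numbers: "rx", "ry", "rz": the turn, a rotation vector about the tool's x, y, z in rad; "dx", "dy", "dz": the shift along the tool's x, y, z in m; "jaw": the opening in per cent of the stroke, from 0 (shut) to 100 (fully open). A call has 1 to 5 rows; each row is the pose to reach, as a shift and turn from the pose commanded when the call began, along the tool's axes at that moment; what a row does not reach only later rows make up. A row lasts 1/8 s, in which the tool goes at most 62.5 mm and 10.7 degrees, less where a joint would pass 70% of its speed; a pose out of reach is approached as far as the arm can. A call with a gripper value outside its range is refused whole. The fingers move at their own pace and stop on an object; "squeeze" is the grip in N (left out, the last holds). Time passes only in rows, so rows that repeat a pose let the fingers close. It gives the time, the measured TCP pose, the force, the opening and the grip force at its end, in the units of the state.
- manip.state(): the state, without advancing time (a new reading comes with each control period).
- manip.grab_frame(name): name is "scene" or "top"; returns a dict with "frame" (420x560x3 uint8, red, green, blue), "mtx" (3x3 intrinsics, pixels), "dist_coeffs" ([k1, k2, p1, p2, k3] as OpenCV has them; the pictures are not rectified), "pose" (4x4, takes a point from camera to world coordinates). Camera axes: x right, y down, z forward; pixel columns grow to the right and rows downward; lengths in m; the calibration is good to about 2 mm. A picture is of the moment at which its call begins. There is no depth.
- manip.job_done(): hands the job in; it is judged then, once.
Trained networks look in a picture, given as the dict that the camera call returned (one of the last four; its "shot" number tells which), for a name from the list of things; names that differ only in an ending like _2 or _b are one class to them, and where a whole thing is asked for, a point or a joint stands for the part that bears it (a point fixed in the world has none). Each returns a list of dicts, best first, with "confidence" (0 to 1); they miss things now and then, are a little off and sometimes report something else, mostly with a low value. They report only what shows in the picture. A call takes as long as a camera call. They do not tell look-alikes from the thing itself.
- manip.masks_of(target, picture): "mask" (420x560 bool, what is visible of it) and "bbox" ([left, top, right, bottom] in pixels, round what is visible of it).
The state is a dict: "clock": time; "joint_pos": joint angles; "dq": joint speeds; "tau": joint torques, N m; "position": TCP position; "ee_rot": TCP orientation; "force": force on the tool from outside, world axes, zero at the start; "ft_torque": the same for the moment, N m; "finger_gap": finger opening in m; "finger_force": force on a finger pad.
Only numpy, scipy, OpenCV 4.12 (cv2) and the standard library are available. Lean on these libraries where they do the work, as an engineer would, in place of code of your own. Each camera call takes 0.05 s, during which the arm holds its last target. There are 200 camera calls.

### The job

The bottom tin of the three-tin stack is due in the oven: set it gently and squarely on the dark baking mat in the empty half of the sheet pan, alongside the tin already there. Then put the other two back on the white board that the stack stood on, squarely and in the same order, the shallow tin on top and seated between the lugs of the lid below it. Keep the tins upright, set them down gently, and leave the two-tin stack, the tin in the pan and everything else on the bench where they are.

Things in the scene. Friction and masses are not known exactly. Their poses are not given: they have to be found in the camera images.
- tin_bottom: Lidded steel loaf tin, 0.4 to 0.7 kg. Body 140 x 64 x 54 mm under a 6 mm thick flat lid 160 x 64 mm, whose top (60 mm up) carries the next tin between two end lugs, 6 mm high, 5 mm thick, 150 mm apart inside. Gripped across its flat long sides, 64 mm apart. Origin: centre of underside; x along its length, y across, z up. Starts lowest of the three, on board_three; it goes to the oven.
- tin_middle: Loaf tin with the same shape, size and axes as tin_bottom, about 0.35 to 0.65 kg. At the start it stands on tin_bottom. Looks the same as tin_bottom.
- tin_top: Shallow loaf tin: like tin_bottom (same length, width, lugs, axes and origin) but its lid top is only 46 mm above its underside; 0.28 to 0.48 kg. At the start it stands on tin_middle; it is the shallow one (46 mm instead of 60).
- board_three: White plastic board 190 x 90 x 12 mm, fixed to the bench, on which the three-tin stack stands, its long side along the tins. Origin: centre of its underside, on the bench; x along its length; its top is 12 mm up.
- pan: Aluminium sheet pan, fixed on the bench, 200 mm (its x) by 250 mm (its y), floor 4 mm thick, rim 14 mm high above the bench. Origin: centre of its underside. One half (60 mm to one side of its centre along y) holds pan_tin, the other half the mat.
- mat: Dark grey baking mat 176 x 84 x 3 mm, fixed on the floor of the pan in its empty half. Origin: centre of its underside, 4 mm above the bench; its top is 3 mm above the origin; x along its length.
- pan_tin: Loaf tin with the same shape, size and axes as tin_bottom, about 0.55 kg. Stands in the other half of the pan, parallel to the mat and 120 mm from it centre to centre; stays where it is.
- board_two: White plastic board like board_three (190 x 90 x 12 mm, fixed) under the two-tin stack. Origin: centre of its underside; x along its length.
- other_lower: Loaf tin with the same shape, size and axes as tin_bottom, about 0.55 kg. Lower tin of the two-tin stack on board_two; leave alone.
- other_upper: Loaf tin with the same shape, size and axes as tin_bottom, about 0.5 kg. Upper tin of the two-tin stack; leave alone.
- loaf: Square-cut loaf of bread, 110 (x) x 100 (y) x 100 mm high, loose on the bench. Origin: centre of its underside.
- shaker: Upright steel flour shaker, 60 mm diameter, 95 mm high, loose. Origin: centre of its underside.
- bowl: Steel bowl, 116 mm across the rim, 50 mm high, loose. Origin: centre of its underside.
- scraper: Dough scraper lying flat: steel blade and wooden grip, 115 mm (y) wide; along x it reaches from -38 mm to +73 mm from its origin; 20 mm high. Origin on the bench under it. Loose.
Mind the look-alikes: they are no part of the job. What is shaped like the tin_middle but purple is not meant.

How it is judged:
On the way:
1. the bottom tin of the stack stands squarely on the mat, let go (x of tin_bottom in the frame of mat between -0.02 and 0.02 m and y of tin_bottom in the frame of mat between -0.02 and 0.02 m and z of tin_bottom in the frame of mat between -0.002 and 0.006 m and angle between the x axis of tin_bottom and the x axis of mat, either way round below 0.15 rad and linear speed of tin_bottom below 0.02 m/s and angle between tin_bottom's own z axis and vertical below 0.05 rad and contact force between the fingers and tin_bottom below 0.1 N), for 0.2 s.
At the end, for the whole second after the job is handed in: tin_bottom on the mat and tin_middle on board_three, each within 20 mm of its centre along and across; tin_top on tin_middle, its underside 60 mm above the other within 3 mm, within 8 mm along and 12 mm across; all within 0.15 rad of the direction below, upright and at rest (x of tin_bottom in the frame of mat between -0.02 and 0.02 m and y of tin_bottom in the frame of mat between -0.02 and 0.02 m and z of tin_bottom in the frame of mat between -0.002 and 0.006 m and angle between the x axis of tin_bottom and the x axis of mat, either way round below 0.15 rad and linear speed of each of tin_bottom, tin_middle, tin_top below 0.02 m/s and angle between each of tin_bottom, tin_middle, tin_top's own z axis and vertical below 0.05 rad and x of tin_middle in the frame of board_three between -0.02 and 0.02 m and y of tin_middle in the frame of board_three between -0.02 and 0.02 m and z of tin_middle in the frame of board_three between 0.009 and 0.015 m and angle between the x axis of tin_middle and the x axis of board_three, either way round below 0.15 rad and x of tin_top in the frame of tin_middle between -0.008 and 0.008 m and y of tin_top in the frame of tin_middle between -0.012 and 0.012 m and z of tin_top in the frame of tin_middle between 0.057 and 0.063 m and angle between the x axis of tin_top and the x axis of tin_middle, either way round below 0.15 rad); the robot touches nothing.
It fails at once if one of the three tins is tipped by more than about 35 degrees (angle between any of tin_bottom, tin_middle, tin_top's own z axis and vertical above 0.6 rad).
It fails at once if one of the three tins is dropped (falls faster than 0.45 m/s, about 10 mm, out of the fingers) ((linear speed of tin_bottom above 0.45 m/s and contact force between the fingers and tin_bottom below 0.1 N) or (linear speed of tin_middle above 0.45 m/s and contact force between the fingers and tin_middle below 0.1 N) or (linear speed of tin_top above 0.45 m/s and contact force between the fingers and tin_top below 0.1 N)).
It fails at once if the two-tin stack or the tin in the pan is shifted by more than 20 mm (distance of any of other_lower, other_upper, pan_tin from where it was at the start of the episode above 0.02 m).
It fails at once if the loaf, shaker, bowl or scraper is shifted by more than 30 mm (distance of any of loaf, shaker, bowl, scraper from where it was at the start of the episode above 0.03 m).
It also fails if it takes over 72 s, if anything falls off the work surface, if the arm or the gripper's body presses on something with over 40 N, if the wrist force passes 120 N, or if a joint passes its speed limit or range.

## Working session

There is one attempt and no reset: what is moved stays moved. The work goes in short steps, Python scripts to look and compute and a tool call to move; the robot and the scene stay as the last step left them, time stands still between calls to the robot, and variables do not carry over. Pictures are saved under pics/ and viewed, at most 10 in all, crops included, and the job is handed in when it is done.

Besides the shell and the picture viewer there is one more tool, called after "Request:" as a command line: name --argument value ..., lists and objects as JSON in quotes. play_rows: Moves the arm, as the interface text tells. Its arguments: {"type":"object","properties":{"plan":{"type":"array"},"squeeze":{"type":"number"}},"required":["plan"]}

```bash
mkdir -p pics
python3 - <<'E'
from bench import manip
import cv2,numpy as np
print(manip.state())
for n in ("scene","top"):
    p=manip.grab_frame(n)
    cv2.imwrite(f"pics/{n}0.png",p["frame"][:,:,::-1])
    print(n,p["mtx"].tolist(),p["dist_coeffs"],np.round(p["pose"],4).tolist())
    for t in ("tin_bottom","tin_top","board_three","mat","pan","pan_tin","board_two","other_upper","loaf","shaker","bowl","scraper"):
        print(t,[(round(r["confidence"],2),np.round(r["bbox"]).tolist()) for r in manip.masks_of(t,p)])
E
```

```text
{'clock': 0.0, 'joint_pos': array([-1.39162534e+00,  3.00531216e-01,  1.52156703e+00,  3.80170314e-06,
        1.32069275e+00, -6.65846353e-02]), 'dq': array([ 4.06578219e-05, -3.88198936e-04, -4.05632723e-04, -9.77738341e-04,
        2.21916847e-03, -6.53317597e-04]), 'tau': array([-1.21739056e-03, -5.43500769e+01, -3.61791623e+01, -1.72496075e-04,
        3.97835596e-03, -1.72274542e-05]), 'position': array([ 0.1337751 , -0.53325079,  0.23069428]), 'ee_rot': array([-5.98325575e-04,  9.92459896e-01,  1.22568333e-01, -3.18729205e-05]), 'force': array([-0.20469368,  0.31658565,  0.28944225]), 'ft_torque': array([-0.01689175,  0.06061375, -0.00417976]), 'finger_force': 0.0, 'finger_gap': 0.08564009322335397}
scene [[472.8109090232014, 0.0, 271.1583436780081], [0.0, 472.8109090232014, 203.3692743718704], [0.0, 0.0, 1.0]] [-0.04312894  0.          0.          0.          0.        ] [[0.854, 0.4363, -0.2834, 0.8182], [0.5202, -0.726, 0.4498, -0.6328], [-0.0095, -0.5315, -0.847, 1.1681], [0.0, 0.0, 0.0, 1.0]]
tin_bottom [(0.98, [184.0, 295.0, 251.0, 329.0]), (0.39, [363.0, 168.0, 400.0, 2
[... 1054 characters left out ...]
]
tin_top [(0.68, [229.0, 160.0, 316.0, 232.0]), (0.62, [382.0, 170.0, 425.0, 235.0])]
board_three [(0.7, [368.0, 176.0, 405.0, 242.0])]
mat [(0.87, [235.0, 165.0, 264.0, 229.0])]
pan [(0.7, [226.0, 160.0, 313.0, 234.0])]
pan_tin [(0.73, [278.0, 165.0, 304.0, 222.0])]
board_two [(0.64, [121.0, 166.0, 160.0, 233.0])]
other_upper [(0.86, [110.0, 162.0, 150.0, 221.0]), (0.63, [132.0, 173.0, 155.0, 225.0]), (0.61, [382.0, 169.0, 425.0, 232.0]), (0.28, [277.0, 166.0, 304.0, 222.0])]
loaf [(0.58, [310.0, 111.0, 353.0, 158.0])]
shaker [(0.7, [180.0, 214.0, 205.0, 238.0])]
bowl [(0.75, [186.0, 114.0, 224.0, 156.0])]
scraper [(0.88, [317.0, 183.0, 368.0, 234.0]), (0.52, [373.0, 180.0, 399.0, 235.0])]
```

Run:
```python
import cv2
a=cv2.imread("pics/top0.png")[90:260,90:450]; cv2.imwrite("pics/topc.png",cv2.resize(a,None,fx=2.2,fy=2.2,interpolation=cv2.INTER_CUBIC))
a=cv2.imread("pics/scene0.png")[70:350,130:430]; cv2.imwrite("pics/scenec.png",cv2.resize(a,None,fx=2.1,fy=2.1,interpolation=cv2.INTER_CUBIC))
```

```text
(no output)
```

View pics/topc.png

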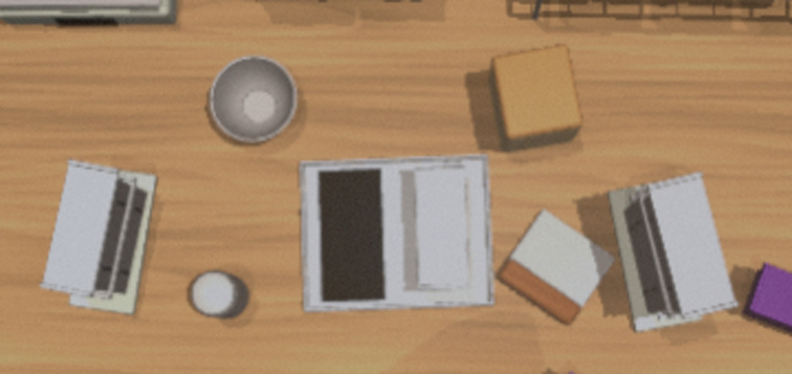

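View pics/scenec.png

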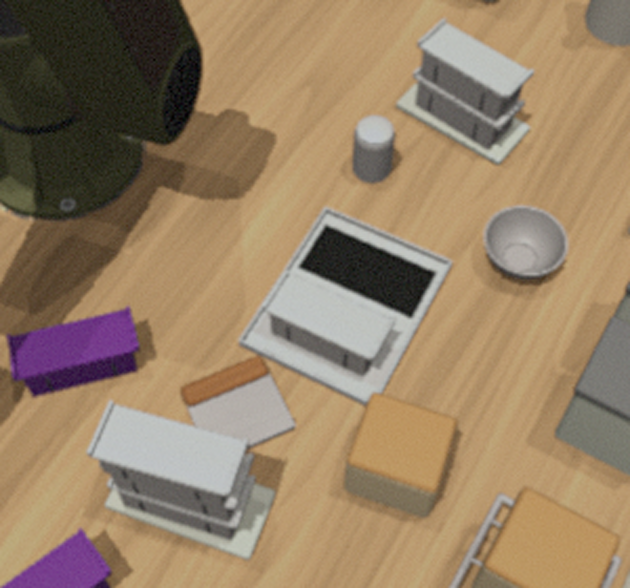

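```bash
cat > h.py <<'E'
import numpy as np,cv2
from scipy.optimize import least_squares
from scipy.spatial.transform import Rotation as R
from bench import manip
def proj(p,P):
    T=np.linalg.inv(p["pose"]); rv=cv2.Rodrigues(T[:3,:3])[0]
    return cv2.projectPoints(np.asarray(P,float),rv,T[:3,3],p["mtx"],p["dist_coeffs"])[0][:,0]
def ray(p,uv,z):
    q=cv2.undistortPoints(np.asarray(uv,float).reshape(-1,1,2),p["mtx"],p["dist_coeffs"])[:,0]
    d=np.c_[q,np.ones(len(q))]@p["pose"][:3,:3].T; o=p["pose"][:3,3]
    return o+d*((z-o[2])/d[:,2])[:,None]
def rect(obs,hx,hy,z,x0):
    """obs: list of (picture, {(sx,sy):uv}); x,y,yaw fit"""
    def f(v):
        r=[];c,s=np.cos(v[2]),np.sin(v[2])
        for p,d in obs:
            P=[[v[0]+c*a*hx-s*b*hy,v[1]+s*a*hx+c*b*hy,z] for a,b in d]
            r.append((proj(p,P)-np.array(list(d.values()))).ravel())
        return np.concatenate(r)
    s=least_squares(f,x0); return s.x,np.round(f(s.x),1)
def go(x,y,z,yaw):
    """yaw: world direction of tool x (along tin). prints deltas in tool axes"""
    s=manip.state(); w=s["ee_rot"]; r=R.from_quat([w[1],w[2],w[3],w[0]])
    d=r.inv().apply(np.array([x,y,z])-s["position"])
    t=R.from_matrix(np.array([[np.cos(yaw),np.sin(yaw),0],[np.sin(yaw),-np.cos(yaw),0],[0,0,-1]]))
    rv=(r.inv()*t).as_rotvec()
    print("d",np.round(d,4),"rv",np.round(rv,4),"t",round(s["clock"],2))
E
python3 - <<'E'
from h import *
t=manip.grab_frame("top"); s=manip.grab_frame("scene")
T=lambda u,v:(90+(u+.5)/2.2-.5,90+(v+.5)/2.2-.5)
S=lambda u,v:(130+(u+.5)/2.1-.5,70+(v+.5)/2.1-.5)
k=[(1,1),(1,-1),(-1,-1),(-1,1)]
D=lambda F,*c:{a:F(*b) for a,b in zip(k,c) if b}
def run(n,dt,ds,hx,hy,z):
    x0=np.r_[ray(t,list(dt.values()),z)[:,:2].mean(0),0]
    for o in ([(t,dt)],[(t,dt),(s,ds)]):
        v,r=rect(o,hx,hy,z,x0); print(n,np.round(v,4),r.tolist())
run("lid3",D(T,(645,190),(702,174),(736,302),(678,315)),D(S,(250,440),(237,488),(93,453),(112,405)),.08,.032,.184)
run("mat",D(T,(319,171),(381,168),(385,299),(321,301)),D(S,(436,262),(414,314),(302,265),(325,228)),.088,.042,.007)
run("pan",D(T,(301,162),(487,156),(492,303),(304,310)),D(S,(450,264),(370,398),(243,343),(327,212)),.1,.125,.014)
run("pantin",D(T,(416,168),(465,166),(470,287),(419,290)),D(S,(393,320),None,(270,315),(284,277)),.08,.032,.07)
run("board3",D(T,(609,190),None,None,(637,330)),D(S,(274,490),(250,553),(107,505),None),.095,.045,.012)
run("lid2",D(T,(69,161),(117,178),(91,297),(43,288)),D(S,(531,72),(515,103),(419,50),(440,23)),.08,.032,.138)
for n,c,z in (("loaf",[(490,57),(565,46),(580,132),(507,145)],.1),("bowl",[(253,99)],.05),("shaker",[(213,293)],.095),("scr",[(543,212),(612,262),(572,322),(500,270)],.01),("purple",[(765,263),(745,310)],.05),("rack",[(508,15),(537,17)],.05),("box",[(177,20)],.05)):
    print(n,np.round(ray(t,[T(*q) for q in c],z)[:,:2],3).tolist())
E
```

```text
lid3 [ 0.4785 -0.351   0.2533] [0.3, -2.6, -1.3, -1.2, -0.4, 1.8, 1.4, 2.0]
lid3 [ 0.4809 -0.3534  0.2745] [0.7, -3.1, -1.1, -2.2, 1.1, 0.5, 3.1, 1.1, 1.1, -2.4, -1.3, 1.0, -1.1, -0.7, 0.2, -3.0]
mat [0.5044 0.0543 0.0466] [-0.2, -0.5, 0.1, -0.1, -0.1, 0.3, 0.2, 0.3]
mat [0.5037 0.0546 0.0747] [-1.1, 0.2, -0.9, -0.2, 0.6, 0.1, 0.9, 0.9, 1.5, 2.9, 0.5, 0.4, -1.5, 0.3, 0.2, -3.0]
pan [ 0.5073 -0.0048  0.0473] [-0.5, -0.5, 0.3, -0.8, 0.6, 0.9, -0.4, 0.4]
pan [ 0.5072 -0.0076  0.0483] [0.4, -0.4, 1.2, -0.8, 1.6, 0.9, 0.5, 0.5, 1.9, -2.1, 2.2, 2.9, -1.9, -2.0, -0.2, -3.5]
pantin [ 0.508  -0.0664  0.0494] [-0.4, -1.0, 0.2, -0.9, 0.1, 1.2, 0.1, 0.7]
pantin [ 0.5113 -0.0698  0.0789] [-0.0, -1.8, 0.6, -2.4, 2.2, -0.3, 2.2, -0.2, 1.7, -1.2, -3.7, -3.4, 0.5, -3.1]
board3 [ 0.4844 -0.3485  0.1969] [-0.1, -0.4, 0.1, 0.3]
board3 [ 0.4822 -0.3486  0.1996] [-0.1, 0.4, 0.2, 1.1, 1.8, -0.9, 0.5, 1.9, -1.0, -0.5]
lid2 [ 0.4903  0.3737 -0.178 ] [0.1, 0.4, 1.0, -2.9, -0.1, 1.5, -1.1, 0.9]
lid2 [ 0.4936  0.37   -0.152 ] [0.8, -0.6, 1.8, -4.6, 2.2, 0.1, 1.0, 0.2, 1.5, -1.4, -2.7, -3.8, -1.3, -3.7, 1.0, -2.2]
loaf [[0.72, -0.123], [0.736, -0.217], [0.626, -0.236], [0.608, -0.145]]
bowl [[0.676, 0.183]]
shaker [[0.419, 0.217]]
scr [[0.537, -0.199], [0.472, -0.29], [0.393, -0.238], [0.46, -0.143]]
purple [[0.47, -0.48], [0.41, -0.454]]
rack [[0.792, -0.148], [0.789, -0.186]]
box [[0.782, 0.289]]
```

```bash
cat >> h.py <<'E'
def seg(v,a,b,n=60):
    P=np.linspace(a,b,n); c,s=np.cos(v[2]),np.sin(v[2])
    return np.c_[v[0]+c*P[:,0]-s*P[:,1],v[1]+s*P[:,0]+c*P[:,1],P[:,2]]
def grad(p):
    g=cv2.GaussianBlur(p["frame"],(0,0),.8).astype(np.float32)
    return np.sqrt(sum(cv2.Sobel(g,cv2.CV_32F,i,1-i)**2 for i in (0,1)).sum(2))
def lidsegs(z):
    return [((-.074,e,z),(.074,e,z)) for e in(-.032,.032)]+[((e,-.032,z+.006),(e,.032,z+.006)) for e in(-.08,.08)]
def edgefit(pics,segs,x0,win=(.012,.012,.1)):
    G=[(p,grad(p)) for p in pics]
    def f(v):
        t=0
        for p,g in G:
            for a,b in segs:
                q=proj(p,seg(v,a,b)).astype(np.float32)
                m=cv2.remap(g,q[:,:1],q[:,1:],cv2.INTER_LINEAR); t-=np.minimum(m,150).mean()
        return t
    from scipy.optimize import differential_evolution as de
    r=de(f,[(x-w,x+w) for x,w in zip(x0,win)],seed=1,maxiter=60,tol=1e-6)
    return r.x,-r.fun
def draw(p,v,segs,im):
    for a,b in segs:
        for q in proj(p,seg(v,a,b,14)): im[int(round(q[1])),int(round(q[0]))]=(0,0,255)
E
python3 - <<'E'
from h import *
t=manip.grab_frame("top"); s=manip.grab_frame("scene")
L=lidsegs(.178); res={}
for n,ps in(("t",[t]),("s",[s]),("ts",[t,s])):
    v,c=edgefit(ps,L,(.480,-.352,.24)); print("lid3",n,np.round(v,4),round(c)); res[n]=v
M=[((a*.088,b*.042,.007),(c*.088,d*.042,.007)) for a,b,c,d in((1,1,1,-1),(1,-1,-1,-1),(-1,-1,-1,1),(-1,1,1,1))]
for n,ps in(("t",[t]),("s",[s]),("ts",[t,s])):
    v,c=edgefit(ps,M,(.504,.0545,.05)); print("mat",n,np.round(v,4),round(c))
B=[((-.095,.045,.012),(.095,.045,.012)),((-.095,.045,.012),(-.095,-.03,.012))]
v,c=edgefit([t],B,(.484,-.3485,.2)); print("b3 t",np.round(v,4),round(c))
B2=[((-.095,-.045,.012),(.095,-.045,.012)),((.095,.045,.012),(.095,-.045,.012))]
v2,c=edgefit([s],B2,(.484,-.3485,.2)); print("b3 s",np.round(v2,4),round(c))
a=t["frame"][:,:,::-1].copy();b=s["frame"][:,:,::-1].copy()
draw(t,res["t"],L,a);draw(t,v,B,a);draw(s,res["ts"],L,b);draw(s,v,B2,b)
a=cv2.resize(a[160:250,360:435],None,fx=5,fy=5,interpolation=0);b=cv2.resize(b[255:345,160:270],None,fx=3.7,fy=3.7,interpolation=0)
c=np.zeros((450,375+410,3),np.uint8);c[:,:375]=a;c[:b.shape[0],375:375+b.shape[1]]=b
cv2.imwrite("pics/fit.png",c)
E
```

```text
lid3 t [ 0.4762 -0.3521  0.2518] 600
lid3 s [ 0.4783 -0.3589  0.2399] 575
lid3 ts [ 0.4775 -0.3571  0.248 ] 1161
mat t [0.5056 0.0531 0.0315] 600
mat s [0.5026 0.0501 0.0336] 600
mat ts [0.503  0.0532 0.0539] 1200
b3 t [ 0.4827 -0.3493  0.2089] 300
b3 s [ 0.4828 -0.3495  0.1919] 296
```

View pics/fit.png

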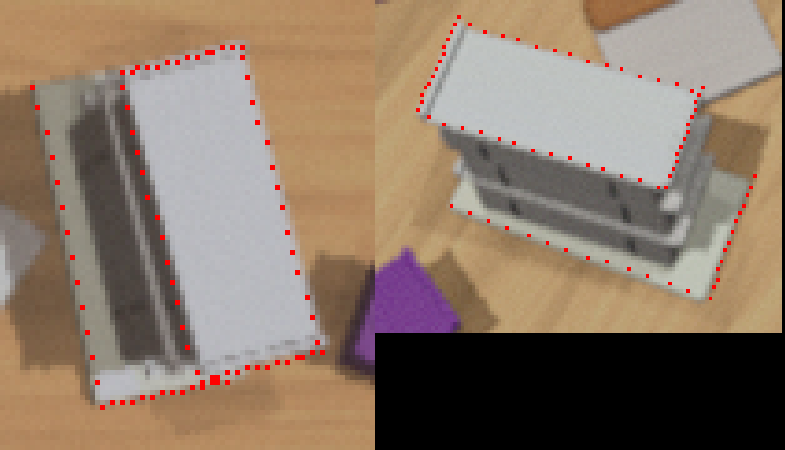

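The overlay shows the fitted lid outline and board edges lying on the picture edges: lid from about (130,70) to (320,350) in the left panel, board edge from (35,88) to (100,405). Lid is at (0.478,-0.356), yaw 0.25; board at (0.483,-0.349), yaw 0.20; mat at (0.504,0.054), yaw 0.047.

```bash
python3 -c "
from h import *
go(.4775,-.356,.235,.247)"
```

```text
d [ 0.3765 -0.0885 -0.0037] rv [-0.     -0.     -0.0012] t 1.5
```

Request:
play_rows --plan '[{"dx": 0.05,"dy": -0.012,"jaw": 100},{"dx": 0.1,"dy": -0.024,"jaw": 100},{"dx": 0.15,"dy": -0.036,"jaw": 100},{"dx": 0.2,"dy": -0.047,"jaw": 100},{"dx": 0.25,"dy": -0.059,"jaw": 100}]' --squeeze 60

```text
invalid input at $.plan[0]: expected keys rx, ry, rz, dx, dy, dz, jaw
```

Request:
play_rows --plan '[{"dx": 0.045,"dy": -0.011,"jaw": 100},{"dx": 0.09,"dy": -0.021,"jaw": 100},{"dx": 0.126,"dy": -0.03,"jaw": 100},{"dx": 0.126,"dy": -0.03,"jaw": 100}]'

```text
invalid input at $.plan[0]: expected keys rx, ry, rz, dx, dy, dz, jaw
```

```bash
python3 -c "
from h import *
go(.4775,-.356,.142,.247)"
```

```text
d [ 0.3765 -0.0885  0.0893] rv [-0.     -0.     -0.0012] t 1.5
```

Request:
play_rows --plan '[{"rx": 0,"ry": 0,"rz": 0,"dx": 0.05,"dy": -0.012,"dz": 0,"jaw": 100},{"rx": 0,"ry": 0,"rz": 0,"dx": 0.1,"dy": -0.024,"dz": 0,"jaw": 100},{"rx": 0,"ry": 0,"rz": 0,"dx": 0.15,"dy": -0.036,"dz": 0,"jaw": 100},{"rx": 0,"ry": 0,"rz": 0,"dx": 0.2,"dy": -0.047,"dz": 0,"jaw": 100},{"rx": 0,"ry": 0,"rz": 0,"dx": 0.25,"dy": -0.059,"dz": 0,"jaw": 100}]' --squeeze 60

```text
clock: 2.12
position: [0.3634, -0.4145, 0.2314]
ee_rot: [0.0, 0.992, 0.123, 0.0]
force: [0.2, -0.6, 0.2]
finger_gap: 0.0853
finger_force: 0.0
```

Request:
play_rows --plan '[{"rx": 0,"ry": 0,"rz": 0,"dx": 0.05,"dy": -0.011,"dz": 0,"jaw": 100},{"rx": 0,"ry": 0,"rz": 0,"dx": 0.1,"dy": -0.022,"dz": 0,"jaw": 100},{"rx": 0,"ry": 0,"rz": 0,"dx": 0.1265,"dy": -0.0295,"dz": -0.004,"jaw": 100},{"rx": 0,"ry": 0,"rz": 0,"dx": 0.1265,"dy": -0.0295,"dz": -0.004,"jaw": 100}]'

```text
clock: 2.62
position: [0.4787, -0.355, 0.2352]
ee_rot: [-0.0, 0.992, 0.124, 0.0]
force: [-1.4, -0.0, -0.1]
finger_gap: 0.0855
finger_force: 0.0
```

```bash
python3 -c "
from h import *
go(.4775,-.356,.142,.247)"
```

```text
d [-0.0015  0.0007  0.0932] rv [-0.     -0.0001  0.0013] t 2.62
```

Request:
play_rows --plan '[{"rx": 0,"ry": 0,"rz": 0,"dx": 0,"dy": 0,"dz": 0.04,"jaw": 100},{"rx": 0,"ry": 0,"rz": 0,"dx": 0,"dy": 0,"dz": 0.075,"jaw": 100},{"rx": 0,"ry": 0,"rz": 0,"dx": 0,"dy": 0,"dz": 0.093,"jaw": 100},{"rx": 0,"ry": 0,"rz": 0,"dx": 0,"dy": 0,"dz": 0.093,"jaw": 80},{"rx": 0,"ry": 0,"rz": 0,"dx": 0,"dy": 0,"dz": 0.093,"jaw": 60}]' --squeeze 60

```text
clock: 3.25
position: [0.4778, -0.3567, 0.1438]
ee_rot: [0.001, 0.992, 0.122, 0.001]
force: [0.2, 0.1, -4.7]
finger_gap: 0.0632
finger_force: 66.8
```

Request:
play_rows --plan '[{"rx": 0,"ry": 0,"rz": 0,"dx": 0,"dy": 0,"dz": 0,"jaw": 50},{"rx": 0,"ry": 0,"rz": 0,"dx": 0,"dy": 0,"dz": 0,"jaw": 50},{"rx": 0,"ry": 0,"rz": 0,"dx": 0,"dy": 0,"dz": 0,"jaw": 50}]'

```text
clock: 3.62
position: [0.4777, -0.3563, 0.1433]
ee_rot: [0.001, 0.992, 0.123, 0.0]
force: [-1.8, -0.4, 4.9]
finger_gap: 0.0632
finger_force: 68.0
```

```bash
python3 -c "
from h import *
go(.4775,-.356,.25,.247)"
```

```text
d [-0.     -0.0002 -0.1067] rv [ 0.0011 -0.0007 -0.0013] t 3.62
```

Request:
play_rows --plan '[{"rx": 0,"ry": 0,"rz": 0,"dx": 0,"dy": 0,"dz": -0.01,"jaw": 50},{"rx": 0,"ry": 0,"rz": 0,"dx": 0,"dy": 0,"dz": -0.04,"jaw": 50},{"rx": 0,"ry": 0,"rz": 0,"dx": 0,"dy": 0,"dz": -0.08,"jaw": 50},{"rx": 0,"ry": 0,"rz": 0,"dx": 0,"dy": 0,"dz": -0.11,"jaw": 50}]'

```text
clock: 4.12
position: [0.4775, -0.3559, 0.2542]
ee_rot: [0.0, 0.992, 0.123, 0.0]
force: [0.8, 0.3, -4.2]
finger_gap: 0.0634
finger_force: 67.5
```

```bash
python3 -c "
from h import *
go(.59,-.178,.25,.9)
go(.70,0,.25,1.571)"
```

```text
d [ 0.1524 -0.1451  0.0042] rv [ 8.000e-04 -3.000e-04 -6.541e-01] t 4.12
d [ 0.3024 -0.291   0.0042] rv [ 9.0000e-04 -1.0000e-04 -1.3251e+00] t 4.12
```

Request:
play_rows --plan '[{"rx": 0,"ry": 0,"rz": -0.13,"dx": 0.03,"dy": -0.029,"dz": 0,"jaw": 50},{"rx": 0,"ry": 0,"rz": -0.26,"dx": 0.06,"dy": -0.058,"dz": 0,"jaw": 50},{"rx": 0,"ry": 0,"rz": -0.4,"dx": 0.09,"dy": -0.087,"dz": 0,"jaw": 50},{"rx": 0,"ry": 0,"rz": -0.53,"dx": 0.12,"dy": -0.116,"dz": 0,"jaw": 50},{"rx": 0,"ry": 0,"rz": -0.66,"dx": 0.15,"dy": -0.145,"dz": 0,"jaw": 50}]'

```text
clock: 4.75
position: [0.5882, -0.1775, 0.2524]
ee_rot: [-0.0, 0.898, 0.44, -0.0]
force: [-0.0, -0.8, -4.8]
finger_gap: 0.0632
finger_force: 67.4
```

```bash
python3 -c "
from h import *
go(.70,0,.25,1.571)"
```

```text
d [ 0.2088 -0.0206  0.0024] rv [-5.000e-04 -1.000e-04 -6.608e-01] t 4.75
```

Request:
play_rows --plan '[{"rx": 0,"ry": 0,"rz": -0.13,"dx": 0.05,"dy": -0.005,"dz": 0,"jaw": 50},{"rx": 0,"ry": 0,"rz": -0.29,"dx": 0.1,"dy": -0.01,"dz": 0,"jaw": 50},{"rx": 0,"ry": 0,"rz": -0.44,"dx": 0.15,"dy": -0.015,"dz": 0,"jaw": 50},{"rx": 0,"ry": 0,"rz": -0.58,"dx": 0.19,"dy": -0.019,"dz": 0,"jaw": 50},{"rx": 0,"ry": 0,"rz": -0.66,"dx": 0.209,"dy": -0.0205,"dz": 0.002,"jaw": 50}]'

```text
clock: 5.38
position: [0.7011, 0.0006, 0.2499]
ee_rot: [-0.0, 0.707, 0.707, -0.0]
force: [0.0, -0.3, -4.8]
finger_gap: 0.0628
finger_force: 67.4
```

Run:
```python
from h import *
go(.70,0,.011,1.571)
t=manip.grab_frame("top"); cv2.imwrite("pics/t1.png",t["frame"][:,:,::-1])
for z,n in((.132,"mid"),):
    v,c=edgefit([t],lidsegs(z),(.478,-.354,.24)); print(n,np.round(v,4),round(c))
s=manip.grab_frame("scene")
v,c=edgefit([t,s],lidsegs(.132),(.478,-.354,.24)); print(n,np.round(v,4),round(c))
v,c=edgefit([s],lidsegs(.132),(.478,-.354,.24)); print(n,np.round(v,4),round(c))
a=t["frame"][:,:,::-1].copy(); a=cv2.resize(a[70:250,210:440],None,fx=3,fy=3); cv2.imwrite("pics/t1c.png",a)
```

```text
d [-0.0007 -0.0009  0.2389] rv [-0.0008 -0.0003  0.0004] t 5.38
mid [ 0.4818 -0.3479  0.2011] 559
mid [ 0.4803 -0.3528  0.2368] 1131
mid [ 0.4805 -0.3545  0.231 ] 584
```

View pics/t1c.png

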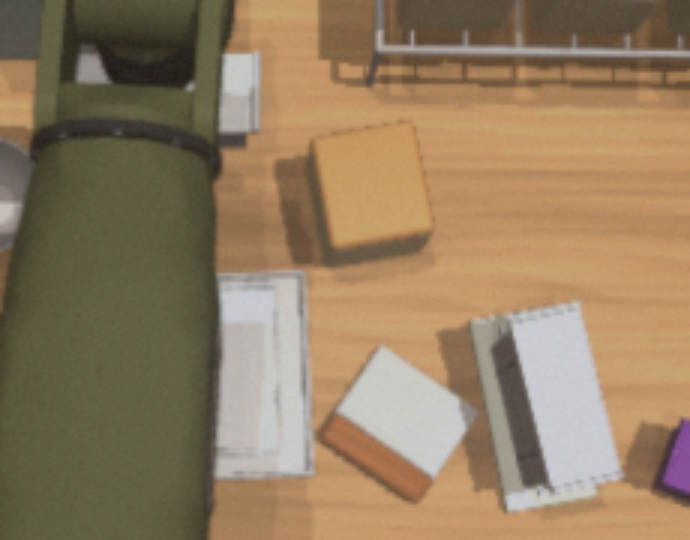

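Request:
play_rows --plan '[{"rx": 0,"ry": 0,"rz": 0,"dx": 0,"dy": 0,"dz": 0.05,"jaw": 50},{"rx": 0,"ry": 0,"rz": 0,"dx": 0,"dy": 0,"dz": 0.1,"jaw": 50},{"rx": 0,"ry": 0,"rz": 0,"dx": 0,"dy": 0,"dz": 0.15,"jaw": 50},{"rx": 0,"ry": 0,"rz": 0,"dx": 0,"dy": 0,"dz": 0.195,"jaw": 50},{"rx": 0,"ry": 0,"rz": 0,"dx": 0,"dy": 0,"dz": 0.22,"jaw": 50}]'

```text
clock: 6.1
position: [0.6991, -0.0025, 0.0276]
ee_rot: [-0.001, 0.71, 0.705, -0.001]
force: [0.1, -0.2, -3.8]
finger_gap: 0.0632
finger_force: 67.4
```

Request:
play_rows --plan '[{"rx": 0,"ry": 0,"rz": 0,"dx": 0,"dy": 0,"dz": 0.008,"jaw": 50},{"rx": 0,"ry": 0,"rz": 0,"dx": 0,"dy": 0,"dz": 0.012,"jaw": 50},{"rx": 0,"ry": 0,"rz": 0,"dx": 0,"dy": 0,"dz": 0.015,"jaw": 50},{"rx": 0,"ry": 0,"rz": 0,"dx": 0,"dy": 0,"dz": 0.017,"jaw": 50},{"rx": 0,"ry": 0,"rz": 0,"dx": 0,"dy": 0,"dz": 0.0185,"jaw": 50}]'

```text
clock: 6.72
position: [0.7007, -0.0018, 0.0122]
ee_rot: [0.0, 0.709, 0.705, 0.0]
force: [-0.2, -0.2, -4.2]
finger_gap: 0.0631
finger_force: 67.4
```

Request:
play_rows --plan '[{"rx": 0,"ry": 0,"rz": 0,"dx": 0,"dy": 0,"dz": 0.001,"jaw": 50},{"rx": 0,"ry": 0,"rz": 0,"dx": 0,"dy": 0,"dz": 0.002,"jaw": 50},{"rx": 0,"ry": 0,"rz": 0,"dx": 0,"dy": 0,"dz": 0.002,"jaw": 50}]'

```text
clock: 7.1
position: [0.7006, -0.0017, 0.0113]
ee_rot: [0.0, 0.709, 0.705, 0.0]
force: [-6.8, 0.6, 9.8]
finger_gap: 0.0634
finger_force: 69.0
```

Request:
play_rows --plan '[{"rx": 0,"ry": 0,"rz": 0,"dx": 0,"dy": 0,"dz": 0.0,"jaw": 80},{"rx": 0,"ry": 0,"rz": 0,"dx": 0,"dy": 0,"dz": 0.0,"jaw": 100},{"rx": 0,"ry": 0,"rz": 0,"dx": 0,"dy": 0,"dz": 0,"jaw": 100},{"rx": 0,"ry": 0,"rz": 0,"dx": 0,"dy": 0,"dz": -0.03,"jaw": 100},{"rx": 0,"ry": 0,"rz": 0,"dx": 0,"dy": 0,"dz": -0.08,"jaw": 100}]'

```text
clock: 7.72
position: [0.6996, -0.0017, 0.0888]
ee_rot: [-0.001, 0.709, 0.705, -0.001]
force: [0.9, -0.5, 0.8]
finger_gap: 0.0853
finger_force: 0.0
```

Request:
play_rows --plan '[{"rx": 0,"ry": 0,"rz": 0,"dx": 0,"dy": 0,"dz": -0.06,"jaw": 100},{"rx": 0,"ry": 0,"rz": 0,"dx": 0,"dy": 0,"dz": -0.12,"jaw": 100},{"rx": 0,"ry": 0,"rz": 0.0,"dx": 0,"dy": 0,"dz": -0.15,"jaw": 100}]'

```text
clock: 8.1
position: [0.701, -0.0018, 0.2441]
ee_rot: [0.002, 0.709, 0.705, 0.002]
force: [0.0, -0.4, -1.2]
finger_gap: 0.0853
finger_force: 0.0
```

```bash
python3 -c "
from h import *
go(.59,-.178,.24,.9)
go(.4805,-.353,.24,.238)"
```

```text
d [-0.1768 -0.1102  0.0036] rv [ 0.0048 -0.0014  0.6658] t 8.1
d [-0.3523 -0.2188  0.0031] rv [ 0.0043 -0.0031  1.3278] t 8.1
```

Request:
play_rows --plan '[{"rx": 0,"ry": 0,"rz": 0.12,"dx": -0.032,"dy": -0.02,"dz": 0,"jaw": 100},{"rx": 0,"ry": 0,"rz": 0.26,"dx": -0.07,"dy": -0.044,"dz": 0,"jaw": 100},{"rx": 0,"ry": 0,"rz": 0.42,"dx": -0.11,"dy": -0.069,"dz": 0,"jaw": 100},{"rx": 0,"ry": 0,"rz": 0.57,"dx": -0.15,"dy": -0.094,"dz": 0,"jaw": 100},{"rx": 0,"ry": 0,"rz": 0.72,"dx": -0.19,"dy": -0.119,"dz": 0,"jaw": 100}]'

```text
clock: 8.72
position: [0.5797, -0.1924, 0.2399]
ee_rot: [0.0, 0.913, 0.408, 0.0]
force: [0.4, -0.2, -0.1]
finger_gap: 0.0854
finger_force: 0.0
```

```bash
python3 -c "
from h import *
go(.4805,-.353,.24,.238)"
```

```text
d [-1.858e-01  3.320e-02 -1.000e-04] rv [ 3.000e-04 -3.000e-04  6.029e-01] t 8.72
```

Request:
play_rows --plan '[{"rx": 0,"ry": 0,"rz": 0.15,"dx": -0.045,"dy": 0.008,"dz": 0,"jaw": 100},{"rx": 0,"ry": 0,"rz": 0.3,"dx": -0.095,"dy": 0.017,"dz": 0,"jaw": 100},{"rx": 0,"ry": 0,"rz": 0.45,"dx": -0.14,"dy": 0.025,"dz": 0,"jaw": 100},{"rx": 0,"ry": 0,"rz": 0.603,"dx": -0.186,"dy": 0.033,"dz": 0,"jaw": 100},{"rx": 0,"ry": 0,"rz": 0.603,"dx": -0.186,"dy": 0.033,"dz": 0,"jaw": 100}]'

```text
clock: 9.35
position: [0.4804, -0.3546, 0.2398]
ee_rot: [0.0, 0.993, 0.118, -0.0]
force: [0.4, -0.1, 0.3]
finger_gap: 0.0854
finger_force: 0.0
```

```bash
python3 -c "
from h import *
go(.4805,-.353,.092,.238)"
```

```text
d [ 0.0005 -0.0016  0.1478] rv [ 0.0003  0.0001 -0.0006] t 9.35
```

Request:
play_rows --plan '[{"rx": 0,"ry": 0,"rz": 0,"dx": 0,"dy": -0.001,"dz": 0.05,"jaw": 100},{"rx": 0,"ry": 0,"rz": 0,"dx": 0,"dy": -0.001,"dz": 0.1,"jaw": 100},{"rx": 0,"ry": 0,"rz": 0,"dx": 0,"dy": -0.001,"dz": 0.135,"jaw": 100},{"rx": 0,"ry": 0,"rz": 0,"dx": 0,"dy": -0.001,"dz": 0.148,"jaw": 100},{"rx": 0,"ry": 0,"rz": 0,"dx": 0,"dy": -0.001,"dz": 0.148,"jaw": 85}]'

```text
clock: 9.98
position: [0.482, -0.351, 0.092]
ee_rot: [-0.0, 0.993, 0.122, -0.0]
force: [0.2, 0.3, 0.6]
finger_gap: 0.0727
finger_force: 0.0
```

Request:
play_rows --plan '[{"rx": 0,"ry": 0,"rz": 0,"dx": 0,"dy": 0,"dz": 0,"jaw": 70},{"rx": 0,"ry": 0,"rz": 0,"dx": 0,"dy": 0,"dz": 0,"jaw": 50},{"rx": 0,"ry": 0,"rz": 0,"dx": 0,"dy": 0,"dz": 0,"jaw": 50}]'

```text
clock: 10.35
position: [0.4824, -0.3517, 0.0935]
ee_rot: [0.001, 0.993, 0.121, 0.001]
force: [0.9, -1.3, 6.2]
finger_gap: 0.0635
finger_force: 68.4
```

Request:
play_rows --plan '[{"rx": 0,"ry": 0,"rz": 0,"dx": 0,"dy": 0,"dz": -0.01,"jaw": 50},{"rx": 0,"ry": 0,"rz": 0,"dx": 0,"dy": 0,"dz": -0.04,"jaw": 50},{"rx": 0,"ry": 0,"rz": 0,"dx": 0,"dy": 0,"dz": -0.08,"jaw": 50},{"rx": 0,"ry": 0,"rz": 0,"dx": 0,"dy": 0,"dz": -0.11,"jaw": 50}]'

```text
clock: 10.85
position: [0.4816, -0.3512, 0.2038]
ee_rot: [0.0, 0.993, 0.121, 0.0]
force: [0.1, -0.6, -5.2]
finger_gap: 0.0635
finger_force: 68.3
```

```bash
python3 -c "
from h import *
go(.335,-.06,.2,1.571)"
```

```text
d [-0.0722 -0.3179  0.0036] rv [ 6.0000e-04  1.0000e-04 -1.3282e+00] t 10.85
```

Request:
play_rows --plan '[{"rx": 0,"ry": 0,"rz": -0.13,"dx": -0.008,"dy": -0.035,"dz": 0,"jaw": 50},{"rx": 0,"ry": 0,"rz": -0.28,"dx": -0.016,"dy": -0.07,"dz": 0,"jaw": 50},{"rx": 0,"ry": 0,"rz": -0.43,"dx": -0.024,"dy": -0.105,"dz": 0,"jaw": 50},{"rx": 0,"ry": 0,"rz": -0.58,"dx": -0.032,"dy": -0.14,"dz": 0,"jaw": 50},{"rx": 0,"ry": 0,"rz": -0.73,"dx": -0.04,"dy": -0.175,"dz": 0,"jaw": 50}]'

```text
clock: 11.48
position: [0.3999, -0.1899, 0.2021]
ee_rot: [-0.0, 0.883, 0.47, -0.0]
force: [0.2, 1.1, -5.4]
finger_gap: 0.0634
finger_force: 68.5
```

```bash
python3 -c "
from h import *
go(.335,-.06,.2,1.571)"
```

```text
d [ 0.0714 -0.1264  0.0021] rv [-3.000e-04 -1.000e-04 -5.934e-01] t 11.47
```

Request:
play_rows --plan '[{"rx": 0,"ry": 0,"rz": -0.15,"dx": 0.018,"dy": -0.032,"dz": 0,"jaw": 50},{"rx": 0,"ry": 0,"rz": -0.3,"dx": 0.036,"dy": -0.064,"dz": 0,"jaw": 50},{"rx": 0,"ry": 0,"rz": -0.45,"dx": 0.054,"dy": -0.096,"dz": 0.0,"jaw": 50},{"rx": 0,"ry": 0,"rz": -0.593,"dx": 0.071,"dy": -0.126,"dz": 0.002,"jaw": 50},{"rx": 0,"ry": 0,"rz": -0.593,"dx": 0.071,"dy": -0.126,"dz": 0.002,"jaw": 50}]'

```text
clock: 12.1
position: [0.3357, -0.0601, 0.2001]
ee_rot: [0.0, 0.708, 0.707, 0.0]
force: [0.5, -0.9, -5.4]
finger_gap: 0.0632
finger_force: 68.6
```

Run:
```python
from h import *
go(.335,-.06,.025,1.571); print(manip.state()["joint_pos"])
t=manip.grab_frame("top"); s=manip.grab_frame("scene")
for n,ps in(("t",[t]),("s",[s]),("ts",[t,s])):
    v,c=edgefit(ps,lidsegs(.046),(.70,0,1.565)); print("top@T",n,np.round(v,4),round(c))
    v,c=edgefit(ps,lidsegs(.072),(.4815,-.350,.21)); print("bottom",n,np.round(v,4),round(c))
a=t["frame"][:,:,::-1].copy();b=s["frame"][:,:,::-1].copy()
draw(t,v,lidsegs(.072),a);draw(s,v,lidsegs(.072),b)
c=np.vstack([cv2.resize(a[80:280,200:440],(480,400),interpolation=0)]);d=cv2.resize(b[130:350,150:450],(300,220))
o=np.zeros((400,800,3),np.uint8);o[:,:480]=c;o[:220,490:790]=d;cv2.imwrite("pics/m2.png",o)
```

```text
d [ 1.000e-04 -7.000e-04  1.751e-01] rv [ 0.0002 -0.0001 -0.0016] t 12.1
[-2.84794927e-01 -1.55446979e-01  2.08489906e+00  1.19434430e-04
  1.21195755e+00 -2.83406095e-01]
top@T t [0.6994 0.0028 1.5783] 600
bottom t [ 0.4723 -0.3509  0.1964] 544
top@T s [ 0.7012 -0.004   1.6138] 599
bottom s [ 0.4794 -0.3556  0.2315] 599
top@T ts [ 6.9930e-01 -2.0000e-04  1.5788e+00] 1195
bottom ts [ 0.4761 -0.3542  0.2419] 1063
```

View pics/m2.png

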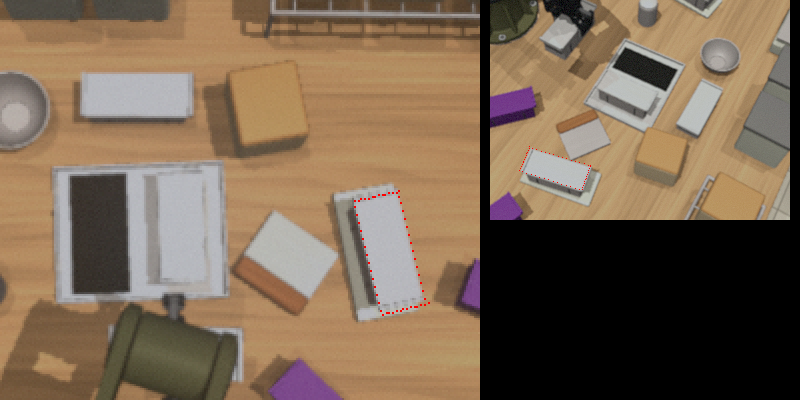

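Request:
play_rows --plan '[{"rx": 0,"ry": 0,"rz": 0,"dx": 0,"dy": 0,"dz": 0.05,"jaw": 50},{"rx": 0,"ry": 0,"rz": 0,"dx": 0,"dy": 0,"dz": 0.1,"jaw": 50},{"rx": 0,"ry": 0,"rz": 0,"dx": 0,"dy": 0,"dz": 0.145,"jaw": 50},{"rx": 0,"ry": 0,"rz": 0,"dx": 0,"dy": 0,"dz": 0.168,"jaw": 50},{"rx": 0,"ry": 0,"rz": 0,"dx": 0,"dy": 0,"dz": 0.174,"jaw": 50}]'

```text
clock: 12.82
position: [0.3364, -0.0618, 0.0249]
ee_rot: [-0.001, 0.71, 0.705, -0.001]
force: [-0.1, -0.9, -4.0]
finger_gap: 0.0627
finger_force: 68.7
```

Request:
play_rows --plan '[{"rx": 0,"ry": 0,"rz": 0,"dx": 0,"dy": 0,"dz": 0.002,"jaw": 50},{"rx": 0,"ry": 0,"rz": 0,"dx": 0,"dy": 0,"dz": 0.003,"jaw": 50},{"rx": 0,"ry": 0,"rz": 0,"dx": 0,"dy": 0,"dz": 0.004,"jaw": 50},{"rx": 0,"ry": 0,"rz": 0,"dx": 0,"dy": 0,"dz": 0.005,"jaw": 50},{"rx": 0,"ry": 0,"rz": 0,"dx": 0,"dy": 0,"dz": 0.005,"jaw": 50}]'

```text
clock: 13.45
position: [0.337, -0.0615, 0.0214]
ee_rot: [0.0, 0.709, 0.705, 0.0]
force: [-3.2, 0.2, 7.9]
finger_gap: 0.0634
finger_force: 70.5
```

Contact; release, rise and go over the bottom tin.

Request:
play_rows --plan '[{"rx": 0,"ry": 0,"rz": 0,"dx": 0,"dy": 0,"dz": 0.0,"jaw": 80},{"rx": 0,"ry": 0,"rz": 0,"dx": 0,"dy": 0,"dz": 0.0,"jaw": 100},{"rx": 0,"ry": 0,"rz": 0,"dx": 0,"dy": 0,"dz": 0,"jaw": 100},{"rx": 0,"ry": 0,"rz": 0,"dx": 0,"dy": 0,"dz": -0.04,"jaw": 100},{"rx": 0,"ry": 0,"rz": 0,"dx": 0,"dy": 0,"dz": -0.09,"jaw": 100}]'

```text
clock: 14.08
position: [0.336, -0.0613, 0.1115]
ee_rot: [-0.001, 0.709, 0.705, -0.001]
force: [0.7, 0.5, 0.1]
finger_gap: 0.0855
finger_force: 0.0
```

Request:
play_rows --plan '[{"rx": 0,"ry": 0,"rz": 0,"dx": 0,"dy": 0,"dz": -0.05,"jaw": 100},{"rx": 0,"ry": 0,"rz": 0,"dx": 0,"dy": 0,"dz": -0.07,"jaw": 100}]'

```text
clock: 14.32
position: [0.3373, -0.0616, 0.1834]
ee_rot: [0.002, 0.709, 0.705, 0.001]
force: [-0.5, 0.6, -0.9]
finger_gap: 0.0855
finger_force: 0.0
```

```bash
python3 -c "
from h import *
go(.477,-.353,.18,.222)"
```

```text
d [-0.2907  0.1411  0.0043] rv [ 0.0041 -0.0017  1.3439] t 14.32
```

Request:
play_rows --plan '[{"rx": 0,"ry": 0,"rz": 0.13,"dx": -0.03,"dy": 0.015,"dz": 0,"jaw": 100},{"rx": 0,"ry": 0,"rz": 0.28,"dx": -0.062,"dy": 0.03,"dz": 0,"jaw": 100},{"rx": 0,"ry": 0,"rz": 0.43,"dx": -0.094,"dy": 0.046,"dz": 0,"jaw": 100},{"rx": 0,"ry": 0,"rz": 0.58,"dx": -0.126,"dy": 0.061,"dz": 0,"jaw": 100},{"rx": 0,"ry": 0,"rz": 0.73,"dx": -0.16,"dy": 0.078,"dz": 0,"jaw": 100}]'

```text
clock: 14.95
position: [0.4142, -0.2229, 0.1807]
ee_rot: [-0.0, 0.915, 0.404, 0.0]
force: [0.5, -0.1, 0.4]
finger_gap: 0.0853
finger_force: 0.0
```

```bash
python3 -c "
from h import *
go(.477,-.353,.18,.222)"
```

```text
d [-0.0537  0.1341  0.0007] rv [-1.000e-04 -0.000e+00  6.088e-01] t 14.95
```

Request:
play_rows --plan '[{"rx": 0,"ry": 0,"rz": 0.15,"dx": -0.013,"dy": 0.032,"dz": 0,"jaw": 100},{"rx": 0,"ry": 0,"rz": 0.31,"dx": -0.027,"dy": 0.068,"dz": 0,"jaw": 100},{"rx": 0,"ry": 0,"rz": 0.46,"dx": -0.041,"dy": 0.102,"dz": 0,"jaw": 100},{"rx": 0,"ry": 0,"rz": 0.609,"dx": -0.0535,"dy": 0.134,"dz": 0,"jaw": 100},{"rx": 0,"ry": 0,"rz": 0.609,"dx": -0.0535,"dy": 0.134,"dz": 0,"jaw": 100}]'

```text
clock: 15.58
position: [0.4775, -0.3527, 0.1799]
ee_rot: [-0.0, 0.994, 0.112, -0.0]
force: [0.1, 1.2, 0.2]
finger_gap: 0.0852
finger_force: 0.0
```

```bash
sed -i 's/np.minimum(m,150).mean()/np.sqrt(m).mean()/' h.py
python3 - <<'E'
from h import *
go(.477,-.353,.033,.222)
t=manip.grab_frame("top"); s=manip.grab_frame("scene")
for n,ps in(("t",[t]),("s",[s]),("ts",[t,s])):
    v,c=edgefit(ps,lidsegs(.060),(.337,-.0615,1.565)); print("mid@T",n,np.round(v,4),round(c))
    v,c=edgefit(ps,lidsegs(.046),(.70,-.0015,1.565)); print("top@T",n,np.round(v,4),round(c))
E
```

```text
d [-0.0005  0.0003  0.1469] rv [-0.0006  0.0005  0.0021] t 15.57
mid@T t [ 0.3378 -0.0611  1.5748] 55
top@T t [0.7009 0.0016 1.5806] 76
mid@T s [ 0.3379 -0.0641  1.5866] 47
top@T s [ 0.7    -0.0037  1.5797] 68
mid@T ts [ 0.3377 -0.0617  1.5685] 101
top@T ts [ 7.0090e-01 -7.0000e-04  1.5809e+00] 136
```

Request:
play_rows --plan '[{"rx": 0,"ry": 0,"rz": 0,"dx": 0,"dy": 0,"dz": 0.05,"jaw": 100},{"rx": 0,"ry": 0,"rz": 0,"dx": 0,"dy": 0,"dz": 0.1,"jaw": 100},{"rx": 0,"ry": 0,"rz": 0,"dx": 0,"dy": 0,"dz": 0.135,"jaw": 100},{"rx": 0,"ry": 0,"rz": 0,"dx": 0,"dy": 0,"dz": 0.147,"jaw": 100},{"rx": 0,"ry": 0,"rz": 0,"dx": 0,"dy": 0,"dz": 0.147,"jaw": 85}]'

```text
clock: 16.3
position: [0.4774, -0.3511, 0.0343]
ee_rot: [-0.0, 0.994, 0.114, 0.0]
force: [-0.1, 0.2, -0.4]
finger_gap: 0.0732
finger_force: 0.0
```

Request:
play_rows --plan '[{"rx": 0,"ry": 0,"rz": 0,"dx": 0,"dy": 0,"dz": 0,"jaw": 70},{"rx": 0,"ry": 0,"rz": 0,"dx": 0,"dy": 0,"dz": 0,"jaw": 50},{"rx": 0,"ry": 0,"rz": 0,"dx": 0,"dy": 0,"dz": 0,"jaw": 50}]'

```text
clock: 16.68
position: [0.4782, -0.352, 0.0359]
ee_rot: [0.001, 0.994, 0.113, 0.001]
force: [0.2, 1.2, 8.2]
finger_gap: 0.063
finger_force: 68.2
```

Request:
play_rows --plan '[{"rx": 0,"ry": 0,"rz": 0,"dx": 0,"dy": 0,"dz": -0.01,"jaw": 50},{"rx": 0,"ry": 0,"rz": 0,"dx": 0,"dy": 0,"dz": -0.04,"jaw": 50},{"rx": 0,"ry": 0,"rz": 0,"dx": 0,"dy": 0,"dz": -0.08,"jaw": 50},{"rx": 0,"ry": 0,"rz": 0,"dx": 0,"dy": 0,"dz": -0.13,"jaw": 50}]'

```text
clock: 17.18
position: [0.4768, -0.3508, 0.1649]
ee_rot: [-0.001, 0.994, 0.113, -0.001]
force: [-0.0, -0.7, -4.4]
finger_gap: 0.0629
finger_force: 67.8
```

```bash
python3 -c "
from h import *
go(.5045,.054,.17,.047)"
```

```text
d [ 0.1181 -0.3882 -0.0046] rv [-0.0015  0.0013  0.1799] t 17.18
```

Request:
play_rows --plan '[{"rx": 0,"ry": 0,"rz": 0.03,"dx": 0.012,"dy": -0.04,"dz": 0,"jaw": 50},{"rx": 0,"ry": 0,"rz": 0.06,"dx": 0.026,"dy": -0.086,"dz": 0,"jaw": 50},{"rx": 0,"ry": 0,"rz": 0.1,"dx": 0.042,"dy": -0.137,"dz": 0,"jaw": 50},{"rx": 0,"ry": 0,"rz": 0.14,"dx": 0.057,"dy": -0.188,"dz": 0,"jaw": 50},{"rx": 0,"ry": 0,"rz": 0.18,"dx": 0.073,"dy": -0.24,"dz": 0,"jaw": 50}]'

```text
clock: 17.8
position: [0.4941, -0.0994, 0.1644]
ee_rot: [-0.0, 1.0, 0.023, 0.0]
force: [1.7, 0.1, -5.2]
finger_gap: 0.0629
finger_force: 68.2
```

```bash
python3 -c "
from h import *
go(.5045,.054,.17,.047)"
```

```text
d [ 0.0173 -0.1527 -0.0056] rv [-0.     -0.0003 -0.0017] t 17.8
```

Request:
play_rows --plan '[{"rx": 0,"ry": 0,"rz": 0,"dx": 0.005,"dy": -0.045,"dz": 0,"jaw": 50},{"rx": 0,"ry": 0,"rz": 0,"dx": 0.01,"dy": -0.09,"dz": 0,"jaw": 50},{"rx": 0,"ry": 0,"rz": 0,"dx": 0.015,"dy": -0.13,"dz": 0,"jaw": 50},{"rx": 0,"ry": 0,"rz": 0,"dx": 0.0175,"dy": -0.153,"dz": 0,"jaw": 50},{"rx": 0,"ry": 0,"rz": 0,"dx": 0.0175,"dy": -0.153,"dz": 0,"jaw": 50}]'

```text
clock: 18.42
position: [0.5045, 0.0538, 0.1642]
ee_rot: [-0.0, 1.0, 0.025, -0.0]
force: [0.3, -0.7, -4.9]
finger_gap: 0.0627
finger_force: 68.0
```

Run:
```python
from h import *
go(.5045,.054,.036,.047)
s=manip.grab_frame("scene"); t=manip.grab_frame("top")
x=manip.state()["position"]
for n,p in(("s",[s]),("t",[t])):
    v,c=edgefit(p,lidsegs(x[2]-.023+.06),(.5045,.054,.047)); print("held",n,np.round(v,4),round(c),x)
cv2.imwrite("pics/held.png",cv2.resize(np.hstack([s["frame"][120:290,220:400],t["frame"][120:290,200:380]])[:,:,::-1],None,fx=2.2,fy=2.2))
```

```text
d [-0.000e+00 -1.000e-04  1.282e-01] rv [-0.0002  0.      0.0021] t 18.43
held s [0.5065 0.05   0.0488] 61 [0.50464794 0.0523255  0.16410122]
held t [0.5042 0.042  0.147 ] 42 [0.50464794 0.0523255  0.16410122]
```

View pics/held.png

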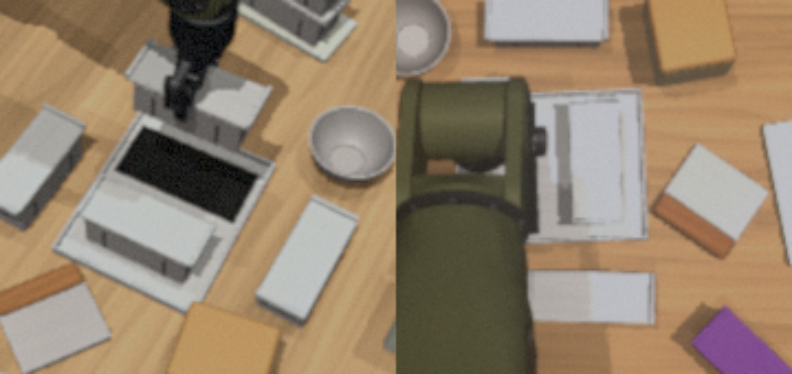

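Request:
play_rows --plan '[{"rx": 0,"ry": 0,"rz": 0,"dx": 0,"dy": 0,"dz": 0.04,"jaw": 50},{"rx": 0,"ry": 0,"rz": 0,"dx": 0,"dy": 0,"dz": 0.08,"jaw": 50},{"rx": 0,"ry": 0,"rz": 0,"dx": 0,"dy": 0,"dz": 0.11,"jaw": 50},{"rx": 0,"ry": 0,"rz": 0,"dx": 0,"dy": 0,"dz": 0.124,"jaw": 50},{"rx": 0,"ry": 0,"rz": 0,"dx": 0,"dy": 0,"dz": 0.128,"jaw": 50}]'

```text
clock: 19.15
position: [0.5049, 0.0521, 0.0358]
ee_rot: [0.0, 1.0, 0.023, -0.0]
force: [-0.0, 0.2, -5.0]
finger_gap: 0.0631
finger_force: 67.9
```

Request:
play_rows --plan '[{"rx": 0,"ry": 0,"rz": 0,"dx": 0,"dy": 0,"dz": 0.002,"jaw": 50},{"rx": 0,"ry": 0,"rz": 0,"dx": 0,"dy": 0,"dz": 0.003,"jaw": 50},{"rx": 0,"ry": 0,"rz": 0,"dx": 0,"dy": 0,"dz": 0.004,"jaw": 50},{"rx": 0,"ry": 0,"rz": 0,"dx": 0,"dy": 0,"dz": 0.005,"jaw": 50},{"rx": 0,"ry": 0,"rz": 0,"dx": 0,"dy": 0,"dz": 0.005,"jaw": 50}]'

```text
clock: 19.77
position: [0.5049, 0.0526, 0.031]
ee_rot: [-0.0, 1.0, 0.023, 0.0]
force: [-0.8, 0.6, -2.0]
finger_gap: 0.0634
finger_force: 68.3
```

Request:
play_rows --plan '[{"rx": 0,"ry": 0,"rz": 0,"dx": 0,"dy": 0,"dz": 0.001,"jaw": 50},{"rx": 0,"ry": 0,"rz": 0,"dx": 0,"dy": 0,"dz": 0.001,"jaw": 50}]'

```text
clock: 20.02
position: [0.505, 0.0526, 0.0309]
ee_rot: [0.0, 1.0, 0.024, 0.0]
force: [-9.5, 0.6, 15.5]
finger_gap: 0.0629
finger_force: 70.2
```

Request:
play_rows --plan '[{"rx": 0,"ry": 0,"rz": 0,"dx": 0,"dy": 0,"dz": 0.0,"jaw": 80},{"rx": 0,"ry": 0,"rz": 0,"dx": 0,"dy": 0,"dz": 0.0,"jaw": 100},{"rx": 0,"ry": 0,"rz": 0,"dx": 0,"dy": 0,"dz": 0,"jaw": 100},{"rx": 0,"ry": 0,"rz": 0,"dx": 0,"dy": 0,"dz": -0.04,"jaw": 100},{"rx": 0,"ry": 0,"rz": 0,"dx": 0,"dy": 0,"dz": -0.09,"jaw": 100}]'

```text
clock: 20.65
position: [0.5043, 0.0525, 0.1202]
ee_rot: [-0.0, 1.0, 0.023, -0.001]
force: [0.5, 0.2, 0.7]
finger_gap: 0.0855
finger_force: 0.0
```

Request:
play_rows --plan '[{"rx": 0,"ry": 0,"rz": 0,"dx": 0,"dy": 0,"dz": -0.05,"jaw": 100}]'

```text
clock: 20.78
position: [0.5047, 0.0526, 0.1713]
ee_rot: [-0.0, 1.0, 0.023, -0.0]
force: [0.3, 0.2, 0.6]
finger_gap: 0.0858
finger_force: 0.0
```

```bash
python3 -c "
from h import *
go(.337,-.0615,.17,1.566)"
```

```text
d [-0.1728  0.1061  0.0013] rv [-2.0000e-04  1.0000e-04 -1.5192e+00] t 20.77
```

Bottom tin is on the mat. Back to the middle tin.

Request:
play_rows --plan '[{"rx": 0,"ry": 0,"rz": -0.14,"dx": -0.016,"dy": 0.01,"dz": 0,"jaw": 100},{"rx": 0,"ry": 0,"rz": -0.3,"dx": -0.034,"dy": 0.021,"dz": 0,"jaw": 100},{"rx": 0,"ry": 0,"rz": -0.46,"dx": -0.052,"dy": 0.032,"dz": 0,"jaw": 100},{"rx": 0,"ry": 0,"rz": -0.62,"dx": -0.07,"dy": 0.043,"dz": 0,"jaw": 100},{"rx": 0,"ry": 0,"rz": -0.78,"dx": -0.088,"dy": 0.054,"dz": 0,"jaw": 100}]'

```text
clock: 21.4
position: [0.4189, -0.0058, 0.1698]
ee_rot: [0.0, 0.915, 0.404, 0.0]
force: [-0.4, -0.9, 0.6]
finger_gap: 0.0852
finger_force: 0.0
```

```bash
python3 -c "
from h import *
go(.337,-.0615,.17,1.566)"
```

```text
d [-0.0963 -0.0231 -0.0002] rv [ 2.000e-04 -0.000e+00 -7.339e-01] t 21.4
```

Request:
play_rows --plan '[{"rx": 0,"ry": 0,"rz": -0.16,"dx": -0.021,"dy": -0.005,"dz": 0,"jaw": 100},{"rx": 0,"ry": 0,"rz": -0.33,"dx": -0.043,"dy": -0.01,"dz": 0,"jaw": 100},{"rx": 0,"ry": 0,"rz": -0.5,"dx": -0.065,"dy": -0.016,"dz": 0,"jaw": 100},{"rx": 0,"ry": 0,"rz": -0.65,"dx": -0.086,"dy": -0.021,"dz": 0,"jaw": 100},{"rx": 0,"ry": 0,"rz": -0.734,"dx": -0.0965,"dy": -0.023,"dz": 0,"jaw": 100}]'

```text
clock: 22.02
position: [0.3365, -0.0613, 0.1698]
ee_rot: [0.0, 0.709, 0.705, 0.0]
force: [-0.5, -0.7, -0.2]
finger_gap: 0.0855
finger_force: 0.0
```

```bash
python3 -c "
from h import *
go(.337,-.0615,.0225,1.566)"
```

```text
d [-0.0002  0.0004  0.1473] rv [ 0.0003  0.0001 -0.002 ] t 22.02
```

Request:
play_rows --plan '[{"rx": 0,"ry": 0,"rz": 0,"dx": 0,"dy": 0,"dz": 0.05,"jaw": 100},{"rx": 0,"ry": 0,"rz": 0,"dx": 0,"dy": 0,"dz": 0.1,"jaw": 100},{"rx": 0,"ry": 0,"rz": 0,"dx": 0,"dy": 0,"dz": 0.135,"jaw": 100},{"rx": 0,"ry": 0,"rz": 0,"dx": 0,"dy": 0,"dz": 0.147,"jaw": 100},{"rx": 0,"ry": 0,"rz": 0,"dx": 0,"dy": 0,"dz": 0.147,"jaw": 85}]'

```text
clock: 22.65
position: [0.3373, -0.0609, 0.023]
ee_rot: [-0.0, 0.711, 0.704, -0.0]
force: [0.7, 0.7, 0.3]
finger_gap: 0.0726
finger_force: 0.0
```

Request:
play_rows --plan '[{"rx": 0,"ry": 0,"rz": 0,"dx": 0,"dy": 0,"dz": 0,"jaw": 70},{"rx": 0,"ry": 0,"rz": 0,"dx": 0,"dy": 0,"dz": 0,"jaw": 50},{"rx": 0,"ry": 0,"rz": 0,"dx": 0,"dy": 0,"dz": 0,"jaw": 50}]'

```text
clock: 23.02
position: [0.3379, -0.0611, 0.024]
ee_rot: [0.001, 0.711, 0.704, 0.001]
force: [-2.5, 0.0, 9.2]
finger_gap: 0.0634
finger_force: 68.3
```

Request:
play_rows --plan '[{"rx": 0,"ry": 0,"rz": 0,"dx": 0,"dy": 0,"dz": -0.01,"jaw": 50},{"rx": 0,"ry": 0,"rz": 0,"dx": 0,"dy": 0,"dz": -0.04,"jaw": 50},{"rx": 0,"ry": 0,"rz": 0,"dx": 0,"dy": 0,"dz": -0.08,"jaw": 50},{"rx": 0,"ry": 0,"rz": 0,"dx": 0,"dy": 0,"dz": -0.13,"jaw": 50}]'

```text
clock: 23.52
position: [0.3364, -0.0607, 0.1545]
ee_rot: [-0.0, 0.711, 0.704, -0.0]
force: [1.1, -0.6, -4.5]
finger_gap: 0.0632
finger_force: 68.7
```

```bash
python3 -c "
from h import *
go(.483,-.3495,.15,.2)"
```

```text
d [-0.2873  0.1495  0.0043] rv [-8.0000e-04  3.0000e-04  1.3608e+00] t 23.52
```

Request:
play_rows --plan '[{"rx": 0,"ry": 0,"rz": 0.13,"dx": -0.028,"dy": 0.014,"dz": 0,"jaw": 50},{"rx": 0,"ry": 0,"rz": 0.28,"dx": -0.06,"dy": 0.031,"dz": 0,"jaw": 50},{"rx": 0,"ry": 0,"rz": 0.43,"dx": -0.091,"dy": 0.047,"dz": 0,"jaw": 50},{"rx": 0,"ry": 0,"rz": 0.58,"dx": -0.122,"dy": 0.064,"dz": 0,"jaw": 50},{"rx": 0,"ry": 0,"rz": 0.73,"dx": -0.154,"dy": 0.08,"dz": 0,"jaw": 50}]'

```text
clock: 24.15
position: [0.4158, -0.2166, 0.1535]
ee_rot: [0.0, 0.916, 0.401, 0.0]
force: [-0.6, -0.6, -5.7]
finger_gap: 0.0632
finger_force: 68.9
```

```bash
python3 -c "
from h import *
go(.483,-.3495,.15,.2)"
```

```text
d [-0.0521  0.1395  0.0035] rv [ 1.000e-04 -1.000e-04  6.258e-01] t 24.15
```

Request:
play_rows --plan '[{"rx": 0,"ry": 0,"rz": 0.15,"dx": -0.012,"dy": 0.033,"dz": 0,"jaw": 50},{"rx": 0,"ry": 0,"rz": 0.31,"dx": -0.026,"dy": 0.069,"dz": 0,"jaw": 50},{"rx": 0,"ry": 0,"rz": 0.47,"dx": -0.039,"dy": 0.105,"dz": 0,"jaw": 50},{"rx": 0,"ry": 0,"rz": 0.626,"dx": -0.052,"dy": 0.1395,"dz": 0.003,"jaw": 50},{"rx": 0,"ry": 0,"rz": 0.626,"dx": -0.052,"dy": 0.1395,"dz": 0.003,"jaw": 50}]'

```text
clock: 24.78
position: [0.4836, -0.3495, 0.1497]
ee_rot: [-0.0, 0.995, 0.101, -0.0]
force: [0.0, 0.7, -5.7]
finger_gap: 0.0632
finger_force: 69.5
```

```bash
python3 -c "
from h import *
go(.483,-.3495,.041,.2)"
```

```text
d [-5.000e-04 -1.000e-04  1.087e-01] rv [-0.0004  0.0005  0.0016] t 24.77
```

Request:
play_rows --plan '[{"rx": 0,"ry": 0,"rz": 0,"dx": 0,"dy": 0,"dz": 0.04,"jaw": 50},{"rx": 0,"ry": 0,"rz": 0,"dx": 0,"dy": 0,"dz": 0.075,"jaw": 50},{"rx": 0,"ry": 0,"rz": 0,"dx": 0,"dy": 0,"dz": 0.098,"jaw": 50},{"rx": 0,"ry": 0,"rz": 0,"dx": 0,"dy": 0,"dz": 0.107,"jaw": 50},{"rx": 0,"ry": 0,"rz": 0,"dx": 0,"dy": 0,"dz": 0.109,"jaw": 50}]'

```text
clock: 25.4
position: [0.4836, -0.348, 0.0414]
ee_rot: [0.0, 0.995, 0.103, 0.0]
force: [1.0, -0.3, -5.0]
finger_gap: 0.0627
finger_force: 69.3
```

Request:
play_rows --plan '[{"rx": 0,"ry": 0,"rz": 0,"dx": 0,"dy": 0,"dz": 0.002,"jaw": 50},{"rx": 0,"ry": 0,"rz": 0,"dx": 0,"dy": 0,"dz": 0.003,"jaw": 50},{"rx": 0,"ry": 0,"rz": 0,"dx": 0,"dy": 0,"dz": 0.004,"jaw": 50},{"rx": 0,"ry": 0,"rz": 0,"dx": 0,"dy": 0,"dz": 0.005,"jaw": 50},{"rx": 0,"ry": 0,"rz": 0,"dx": 0,"dy": 0,"dz": 0.005,"jaw": 50}]'

```text
clock: 26.02
position: [0.4837, -0.3483, 0.0361]
ee_rot: [0.0, 0.995, 0.102, 0.0]
force: [-1.8, 1.3, -1.8]
finger_gap: 0.0631
finger_force: 69.7
```

Request:
play_rows --plan '[{"rx": 0,"ry": 0,"rz": 0,"dx": 0,"dy": 0,"dz": 0.001,"jaw": 50},{"rx": 0,"ry": 0,"rz": 0,"dx": 0,"dy": 0,"dz": 0.001,"jaw": 50}]'

```text
clock: 26.28
position: [0.4837, -0.3483, 0.0361]
ee_rot: [0.0, 0.995, 0.102, 0.0]
force: [-5.5, 5.3, 11.3]
finger_gap: 0.0631
finger_force: 71.4
```

Request:
play_rows --plan '[{"rx": 0,"ry": 0,"rz": 0,"dx": 0,"dy": 0,"dz": 0.0,"jaw": 80},{"rx": 0,"ry": 0,"rz": 0,"dx": 0,"dy": 0,"dz": 0.0,"jaw": 100},{"rx": 0,"ry": 0,"rz": 0,"dx": 0,"dy": 0,"dz": 0,"jaw": 100},{"rx": 0,"ry": 0,"rz": 0,"dx": 0,"dy": 0,"dz": -0.04,"jaw": 100},{"rx": 0,"ry": 0,"rz": 0,"dx": 0,"dy": 0,"dz": -0.09,"jaw": 100}]'

```text
clock: 26.9
position: [0.4832, -0.3479, 0.125]
ee_rot: [-0.001, 0.995, 0.102, -0.001]
force: [-0.2, 0.2, 0.5]
finger_gap: 0.0854
finger_force: 0.0
```

Request:
play_rows --plan '[{"rx": 0,"ry": 0,"rz": 0,"dx": 0,"dy": 0,"dz": -0.06,"jaw": 100},{"rx": 0,"ry": 0,"rz": 0,"dx": 0,"dy": 0,"dz": -0.09,"jaw": 100}]'

```text
clock: 27.15
position: [0.4841, -0.3486, 0.2184]
ee_rot: [0.002, 0.995, 0.102, 0.002]
force: [0.2, 0.0, 0.7]
finger_gap: 0.0853
finger_force: 0.0
```

```bash
python3 -c "
from h import *
go(.7006,-.0012,.21,1.57)"
```

```text
d [ 0.2826 -0.2961  0.0082] rv [ 0.0047  0.     -1.3652] t 27.15
```

Request:
play_rows --plan '[{"rx": 0,"ry": 0,"rz": -0.13,"dx": 0.028,"dy": -0.029,"dz": 0,"jaw": 100},{"rx": 0,"ry": 0,"rz": -0.28,"dx": 0.06,"dy": -0.063,"dz": 0,"jaw": 100},{"rx": 0,"ry": 0,"rz": -0.43,"dx": 0.092,"dy": -0.096,"dz": 0,"jaw": 100},{"rx": 0,"ry": 0,"rz": -0.58,"dx": 0.124,"dy": -0.13,"dz": 0,"jaw": 100},{"rx": 0,"ry": 0,"rz": -0.73,"dx": 0.155,"dy": -0.162,"dz": 0,"jaw": 100}]'

```text
clock: 27.78
position: [0.6031, -0.1566, 0.2148]
ee_rot: [0.0, 0.892, 0.453, 0.0]
force: [0.9, -0.8, 0.6]
finger_gap: 0.0854
finger_force: 0.0
```

```bash
python3 -c "
from h import *
go(.7006,-.0012,.21,1.57)"
```

```text
d [ 0.183  -0.013   0.0048] rv [ 2.000e-04  0.000e+00 -6.301e-01] t 27.77
```

Request:
play_rows --plan '[{"rx": 0,"ry": 0,"rz": -0.15,"dx": 0.044,"dy": -0.003,"dz": 0,"jaw": 100},{"rx": 0,"ry": 0,"rz": -0.31,"dx": 0.092,"dy": -0.006,"dz": 0,"jaw": 100},{"rx": 0,"ry": 0,"rz": -0.47,"dx": 0.138,"dy": -0.01,"dz": 0,"jaw": 100},{"rx": 0,"ry": 0,"rz": -0.63,"dx": 0.183,"dy": -0.013,"dz": 0.004,"jaw": 100},{"rx": 0,"ry": 0,"rz": -0.63,"dx": 0.183,"dy": -0.013,"dz": 0.004,"jaw": 100}]'

```text
clock: 28.4
position: [0.7013, -0.0002, 0.2095]
ee_rot: [-0.001, 0.707, 0.707, -0.0]
force: [-0.7, 0.2, -0.7]
finger_gap: 0.0848
finger_force: 0.0
```

Run:
```python
from h import *
go(.7006,-.0012,.012,1.57)
t=manip.grab_frame("top"); s=manip.grab_frame("scene")
for n,p in(("s",[s]),("t",[t]),("ts",[t,s])):
    v,c=edgefit(p,lidsegs(.072),(.483,-.349,.2)); print("mid",n,np.round(v,4),round(c))
    if n=="s": v,c=edgefit(p,lidsegs(.067),(.505,.053,.047)); print("bot",n,np.round(v,4),round(c))
```

```text
d [-0.0011 -0.0005  0.1975] rv [-0.0012 -0.0004 -0.    ] t 28.4
mid s [ 0.4801 -0.351   0.1999] 66
bot s [0.5056 0.0498 0.047 ] 72
mid t [ 0.4888 -0.3443  0.2044] 65
mid ts [ 0.4799 -0.3485  0.2026] 115
```

Request:
play_rows --plan '[{"rx": 0,"ry": 0,"rz": 0,"dx": -0.001,"dy": 0,"dz": 0.05,"jaw": 100},{"rx": 0,"ry": 0,"rz": 0,"dx": -0.001,"dy": 0,"dz": 0.1,"jaw": 100},{"rx": 0,"ry": 0,"rz": 0,"dx": -0.001,"dy": 0,"dz": 0.15,"jaw": 100},{"rx": 0,"ry": 0,"rz": 0,"dx": -0.001,"dy": 0,"dz": 0.185,"jaw": 100},{"rx": 0,"ry": 0,"rz": 0,"dx": -0.001,"dy": 0,"dz": 0.1965,"jaw": 100}]'

```text
clock: 29.12
position: [0.6995, -0.0052, 0.0124]
ee_rot: [-0.001, 0.71, 0.704, -0.001]
force: [-0.1, 0.6, 1.1]
finger_gap: 0.0855
finger_force: 0.0
```

Request:
play_rows --plan '[{"rx": 0,"ry": 0,"rz": 0,"dx": 0,"dy": 0,"dz": 0,"jaw": 85},{"rx": 0,"ry": 0,"rz": 0,"dx": 0,"dy": 0,"dz": 0,"jaw": 70},{"rx": 0,"ry": 0,"rz": 0,"dx": 0,"dy": 0,"dz": 0,"jaw": 50},{"rx": 0,"ry": 0,"rz": 0,"dx": 0,"dy": 0,"dz": 0,"jaw": 50}]'

```text
clock: 29.62
position: [0.7016, -0.0044, 0.0167]
ee_rot: [0.001, 0.709, 0.705, 0.001]
force: [-1.4, -0.6, 7.4]
finger_gap: 0.0629
finger_force: 69.5
```

Request:
play_rows --plan '[{"rx": 0,"ry": 0,"rz": 0,"dx": 0,"dy": 0,"dz": -0.01,"jaw": 50},{"rx": 0,"ry": 0,"rz": 0,"dx": 0,"dy": 0,"dz": -0.05,"jaw": 50},{"rx": 0,"ry": 0,"rz": 0,"dx": 0,"dy": 0,"dz": -0.11,"jaw": 50},{"rx": 0,"ry": 0,"rz": 0,"dx": 0,"dy": 0,"dz": -0.17,"jaw": 50},{"rx": 0,"ry": 0,"rz": 0,"dx": 0,"dy": 0,"dz": -0.21,"jaw": 50}]'

```text
clock: 30.25
position: [0.7007, -0.004, 0.2285]
ee_rot: [0.001, 0.709, 0.705, 0.001]
force: [0.6, 0.1, -4.0]
finger_gap: 0.0627
finger_force: 68.6
```

```bash
python3 -c "
from h import *
go(.4835,-.3485,.21,.204)"
```

```text
d [-0.3458 -0.2152  0.0178] rv [ 0.0029 -0.0022  1.3608] t 30.25
```

Request:
play_rows --plan '[{"rx": 0,"ry": 0,"rz": 0.13,"dx": -0.034,"dy": -0.02,"dz": 0,"jaw": 50},{"rx": 0,"ry": 0,"rz": 0.28,"dx": -0.073,"dy": -0.045,"dz": 0,"jaw": 50},{"rx": 0,"ry": 0,"rz": 0.43,"dx": -0.111,"dy": -0.069,"dz": 0,"jaw": 50},{"rx": 0,"ry": 0,"rz": 0.58,"dx": -0.15,"dy": -0.093,"dz": 0,"jaw": 50},{"rx": 0,"ry": 0,"rz": 0.73,"dx": -0.189,"dy": -0.117,"dz": 0,"jaw": 50}]'

```text
clock: 30.88
position: [0.5814, -0.1934, 0.2249]
ee_rot: [0.0, 0.915, 0.403, 0.0]
force: [-0.9, -0.3, -3.7]
finger_gap: 0.0629
finger_force: 68.5
```

```bash
python3 -c "
from h import *
go(.480,-.349,.2,.204)"
```

```text
d [-0.1833  0.0302  0.0249] rv [ 2.00e-04 -3.00e-04  6.26e-01] t 30.88
```

Request:
play_rows --plan '[{"rx": 0,"ry": 0,"rz": 0.15,"dx": -0.044,"dy": 0.007,"dz": 0,"jaw": 50},{"rx": 0,"ry": 0,"rz": 0.31,"dx": -0.091,"dy": 0.015,"dz": 0,"jaw": 50},{"rx": 0,"ry": 0,"rz": 0.47,"dx": -0.138,"dy": 0.023,"dz": 0.01,"jaw": 50},{"rx": 0,"ry": 0,"rz": 0.626,"dx": -0.183,"dy": 0.03,"dz": 0.025,"jaw": 50},{"rx": 0,"ry": 0,"rz": 0.626,"dx": -0.183,"dy": 0.03,"dz": 0.025,"jaw": 50}]'

```text
clock: 31.5
position: [0.4797, -0.35, 0.1986]
ee_rot: [-0.001, 0.995, 0.101, -0.001]
force: [0.3, -0.1, -4.5]
finger_gap: 0.0629
finger_force: 68.5
```

Request:
play_rows --plan '[{"rx": 0,"ry": 0,"rz": 0,"dx": 0,"dy": 0,"dz": 0.02,"jaw": 50},{"rx": 0,"ry": 0,"rz": 0,"dx": 0,"dy": 0,"dz": 0.035,"jaw": 50},{"rx": 0,"ry": 0,"rz": 0,"dx": 0,"dy": 0,"dz": 0.035,"jaw": 50}]'

```text
clock: 31.88
position: [0.4818, -0.3474, 0.1634]
ee_rot: [-0.001, 0.995, 0.105, -0.001]
force: [-0.2, 0.6, -3.2]
finger_gap: 0.0629
finger_force: 68.4
```

Run:
```python
from h import *
st=manip.state();print(st["position"],st["ee_rot"]); go(.480,-.349,.097,.204)
s=manip.grab_frame("scene"); z=st["position"][2]-.0165+.046
v,c=edgefit([s],lidsegs(z),(.4835,-.349,.2),(.012,.012,.05)); print("top held s",np.round(v,4),round(c))
vm=(.4801,-.351,.2); im=s["frame"][:,:,::-1].copy()
big=cv2.resize(im[255:345,160:270],None,fx=6,fy=6,interpolation=cv2.INTER_CUBIC)
for w,z0,col in((v,z,(0,0,255)),(vm,.072,(0,160,0))):
    for a,b in lidsegs(z0):
        for q in (proj(s,seg(w,a,b,14))-[160,255]+.5)*6-.5: cv2.circle(big,tuple(int(i) for i in np.round(q)),1,col,-1)
cv2.imwrite("pics/hover.png",big)
```

```text
[ 0.48180008 -0.34743866  0.16344476] [-7.35035695e-04  9.94505902e-01  1.04675839e-01 -6.62806663e-04]
d [-0.002   0.0013  0.0664] rv [-0.0016  0.0012  0.0057] t 31.88
top held s [ 0.4849 -0.3483  0.2117] 63
```

View pics/hover.png

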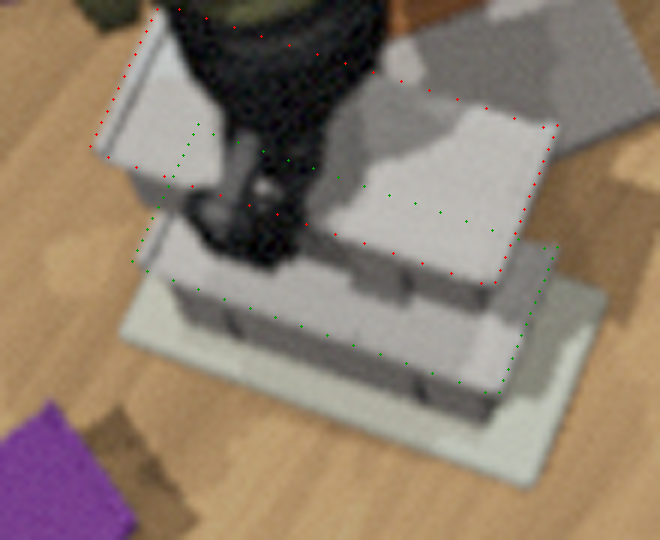

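Request:
play_rows --plan '[{"rx": 0,"ry": 0,"rz": 0.005,"dx": -0.003,"dy": 0.001,"dz": 0.03,"jaw": 50},{"rx": 0,"ry": 0,"rz": 0.005,"dx": -0.003,"dy": 0.001,"dz": 0.052,"jaw": 50},{"rx": 0,"ry": 0,"rz": 0.005,"dx": -0.003,"dy": 0.001,"dz": 0.062,"jaw": 50},{"rx": 0,"ry": 0,"rz": 0.005,"dx": -0.003,"dy": 0.001,"dz": 0.062,"jaw": 50},{"rx": 0,"ry": 0,"rz": 0.005,"dx": -0.003,"dy": 0.001,"dz": 0.062,"jaw": 50}]'

```text
clock: 32.55
position: [0.4797, -0.3501, 0.1035]
ee_rot: [0.001, 0.995, 0.102, 0.001]
force: [0.5, -0.4, -3.5]
finger_gap: 0.0629
finger_force: 68.4
```

Run:
```python
from h import *
st=manip.state();print(st["position"],st["ee_rot"]); go(.479,-.349,.0887,.204)
```

```text
[ 0.47967549 -0.3500552   0.10351052] [6.16535446e-04 9.94804940e-01 1.01795648e-01 6.30936845e-04]
d [-0.0005 -0.0012  0.0148] rv [ 0.0014 -0.0011 -0.0001] t 32.55
```

Request:
play_rows --plan '[{"rx": 0,"ry": 0,"rz": 0,"dx": -0.0005,"dy": -0.001,"dz": 0.004,"jaw": 50},{"rx": 0,"ry": 0,"rz": 0,"dx": -0.0005,"dy": -0.001,"dz": 0.007,"jaw": 50},{"rx": 0,"ry": 0,"rz": 0,"dx": -0.0005,"dy": -0.001,"dz": 0.01,"jaw": 50},{"rx": 0,"ry": 0,"rz": 0,"dx": -0.0005,"dy": -0.001,"dz": 0.0115,"jaw": 50},{"rx": 0,"ry": 0,"rz": 0,"dx": -0.0005,"dy": -0.001,"dz": 0.0125,"jaw": 50}]'

```text
clock: 33.17
position: [0.4785, -0.3489, 0.0897]
ee_rot: [-0.0, 0.995, 0.102, -0.0]
force: [-0.9, -0.0, -4.3]
finger_gap: 0.0631
finger_force: 68.4
```

Request:
play_rows --plan '[{"rx": 0,"ry": 0,"rz": 0,"dx": 0,"dy": 0,"dz": 0.001,"jaw": 50},{"rx": 0,"ry": 0,"rz": 0,"dx": 0,"dy": 0,"dz": 0.002,"jaw": 50},{"rx": 0,"ry": 0,"rz": 0,"dx": 0,"dy": 0,"dz": 0.002,"jaw": 50}]'

```text
clock: 33.55
position: [0.4786, -0.349, 0.0887]
ee_rot: [0.0, 0.995, 0.102, 0.0]
force: [-3.9, 3.0, 4.3]
finger_gap: 0.0627
finger_force: 69.4
```

Contact came at exactly the predicted seated height. Release and retreat.

Request:
play_rows --plan '[{"rx": 0,"ry": 0,"rz": 0,"dx": 0,"dy": 0,"dz": 0.0,"jaw": 80},{"rx": 0,"ry": 0,"rz": 0,"dx": 0,"dy": 0,"dz": 0.0,"jaw": 100},{"rx": 0,"ry": 0,"rz": 0,"dx": 0,"dy": 0,"dz": 0,"jaw": 100},{"rx": 0,"ry": 0,"rz": 0,"dx": 0,"dy": 0,"dz": -0.04,"jaw": 100},{"rx": 0,"ry": 0,"rz": 0,"dx": 0,"dy": 0,"dz": -0.09,"jaw": 100}]'

```text
clock: 34.17
position: [0.4781, -0.3486, 0.1781]
ee_rot: [-0.001, 0.995, 0.102, -0.001]
force: [0.8, 0.7, 0.3]
finger_gap: 0.0853
finger_force: 0.0
```

Request:
play_rows --plan '[{"rx": 0,"ry": 0,"rz": 0,"dx": -0.0,"dy": 0,"dz": -0.06,"jaw": 100},{"rx": 0,"ry": 0,"rz": 0,"dx": -0.05,"dy": 0,"dz": -0.08,"jaw": 100},{"rx": 0,"ry": 0,"rz": 0,"dx": -0.1,"dy": 0,"dz": -0.08,"jaw": 100},{"rx": 0,"ry": 0,"rz": 0,"dx": -0.15,"dy": 0.02,"dz": -0.08,"jaw": 100},{"rx": 0,"ry": 0,"rz": 0,"dx": -0.2,"dy": 0.05,"dz": -0.08,"jaw": 100}]'

```text
clock: 34.8
position: [0.2914, -0.4388, 0.2583]
ee_rot: [0.0, 0.995, 0.102, 0.0]
force: [1.1, -0.0, -0.3]
finger_gap: 0.0855
finger_force: 0.0
```

Request:
play_rows --plan '[{"rx": 0,"ry": 0,"rz": 0,"dx": -0.04,"dy": 0.02,"dz": 0,"jaw": 100},{"rx": 0,"ry": 0,"rz": 0,"dx": -0.08,"dy": 0.05,"dz": 0,"jaw": 100},{"rx": 0,"ry": 0,"rz": 0,"dx": -0.1,"dy": 0.08,"dz": 0,"jaw": 100},{"rx": 0,"ry": 0,"rz": 0,"dx": -0.1,"dy": 0.08,"dz": 0,"jaw": 100}]'

```text
clock: 35.3
position: [0.2097, -0.5383, 0.2572]
ee_rot: [-0.0, 0.995, 0.101, -0.0]
force: [-0.1, -1.1, -0.2]
finger_gap: 0.0857
finger_force: 0.0
```

Run:
```python
from h import *
t=manip.grab_frame("top"); s=manip.grab_frame("scene")
for n,L,x0 in(("bot",lidsegs(.067),(.505,.053,.047)),("top",lidsegs(.118),(.4825,-.349,.2)),("pantin",lidsegs(.064),(.508,-.067,.049))):
    for m,p in(("t",[t]),("s",[s])):
        v,c=edgefit(p,L,x0); print(n,m,np.round(v,4),round(c))
o=np.zeros((560,800,3),np.uint8)
o[:500,:400]=cv2.resize(s["frame"][70:350,130:354],(400,500))[:,:,::-1]
o[:400,400:]=cv2.resize(t["frame"][90:290,230:430],(400,400))[:,:,::-1]
cv2.imwrite("pics/end.png",o); print(manip.state()["clock"])
```

```text
bot t [0.4946 0.0538 0.0356] 72
bot s [0.5054 0.0494 0.0521] 65
top t [ 0.4831 -0.3452  0.2175] 63
top s [ 0.4816 -0.3504  0.2139] 64
pantin t [ 0.5196 -0.0647  0.0592] 39
pantin s [ 0.5072 -0.0557  0.053 ] 56
35.4
```

View pics/end.png

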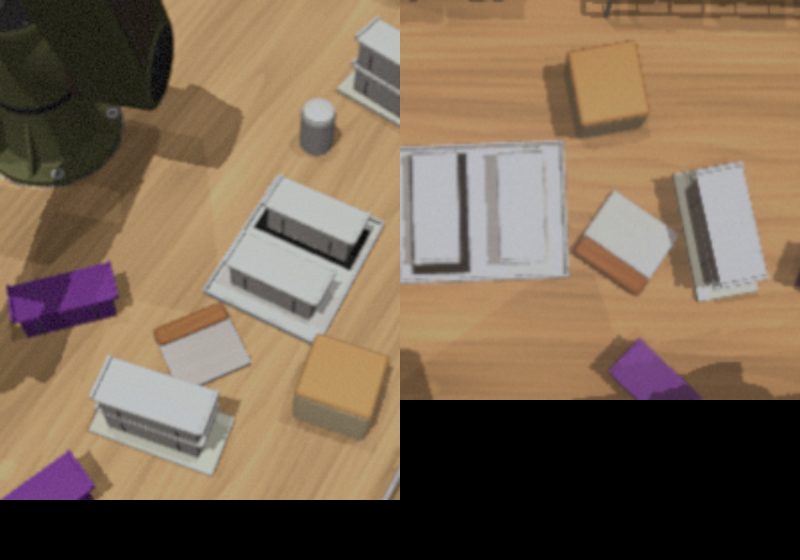

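The picture shows the tin squarely on the mat (left panel, about (318,215)) next to pan_tin. The two-tin stack is seated on its board (about (155,400)), the neighbouring objects look unmoved, and the arm is clear.

```bash
python3 -c "
from bench import manip
print(manip.job_done())"
```

```text
the job is handed in; nothing more can be done
None
```

I handed the job in at about 35 s with no verdict returned; in the last pictures the bottom tin stood on the mat and the middle tin was back on its board with the shallow tin seated on top of it.

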